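Put control modules away in a key-locked bench drawer

TASK

Take the key from its stand, push it fully into the lock on top of the drawer cabinet, turn it clockwise to its stop and back home, draw it out and put it back upright, fully seated in its stand. Then pull the unlocked drawer out to its stop, set every control module on the bench inside it, each flat on its base and none stacked, and push the drawer fully shut. Leave the circuit boards, the yellow parts bin and the screwdriver where they are.

Things in the scene. Friction and masses are not known exactly. Their poses are not given: they have to be found in the camera images.
- key_grip (a point): Grasp point in the key's black bow, on the key's axis, 26 mm above the shoulder's underside, 44 mm above the blade's tip and 14 mm below the bow's top. z up along the key, x along its width, y through its thickness. The key starts upright in its stand, blade down; it is the same after a half turn about z.
- stand_slot (a point): Fixed grey key stand, block 60 (x) x 50 (y) x 26 mm high, slot 18 (x) x 9 mm (y) in the middle of its top, right through, 2 mm chamfer. This point is the middle of the slot's mouth, on the top face. Seated, the key's shoulder rests on this face, key_grip is 26 mm above this point and the key's x lies along x here (either way round).
- lock_mouth (a point): Middle of the key slot's mouth, on top of the brass lock barrel (26 x 26 x 20 mm high) on the cabinet's top, near its front, right of the middle. Slot 16 (x) x 7 mm (y), 20 mm deep, 2 mm chamfer. The point turns with the barrel: x along the slot, z up. Fully in, the key's shoulder rests on this face and key_grip is 26 mm above this point.
- lock (a joint): Lock barrel angle: 0 at home (slot along the drawer's travel), growing clockwise seen from above to its stop at 1.4 rad. About 0.06 N m to turn, no spring, stays where left; the key has about 0.15 rad of play in the slot each way, so turn it farther. At the stop it has drawn back a hidden latch, which stays back when the key is turned home.
- drawer (a joint): How far the drawer is out: 0 shut, 0.14 m at its stop. It slides towards the robot, along -x of the drawer. About 2 N to move. The hidden latch holds it shut until the key has been turned to its stop.
- drawer_handle (a point): Middle of the drawer's steel bar handle: bar about 10 mm thick, 120 mm long, level, along y; its centre line is 35 mm before the drawer's front, 62 mm above the bench, 38 mm below the cabinet's top; it can be pinched from above. Moves with the drawer; -x is the way it opens.
- drawer_floor (a point): Middle of the front edge of the drawer's inner floor, 22 mm above the bench; moves with the drawer. The floor reaches 235 mm along +x (to the back) and 129 mm to either side along y; z up. Side walls stand 56 mm, the front about 66 mm above it. With the drawer at its stop the first 134 mm along x lie open to above; the rest is under the cabinet.
- module0_mid (a point): Black control module, a box 54 x 46 x 36 mm high (own x, y, z), about 0.11 to 0.22 kg, with orange terminal strips on top at its two short ends; stands on its base on the bench. This point is its middle, 18 mm above its base. All modules are alike; absent ones read None.
- module1_mid (a point): Black control module, a box 54 x 46 x 36 mm high (own x, y, z), about 0.11 to 0.22 kg, with orange terminal strips on top at its two short ends; stands on its base on the bench. This point is its middle, 18 mm above its base. All modules are alike; absent ones read None.
- module2_mid (a point): Black control module, a box 54 x 46 x 36 mm high (own x, y, z), about 0.11 to 0.22 kg, with orange terminal strips on top at its two short ends; stands on its base on the bench. This point is its middle, 18 mm above its base. All modules are alike; absent ones read None.
- module3_mid (a point): Black control module, a box 54 x 46 x 36 mm high (own x, y, z), about 0.11 to 0.22 kg, with orange terminal strips on top at its two short ends; stands on its base on the bench. This point is its middle, 18 mm above its base. All modules are alike; absent ones read None.
- boards: Bystander: stack of green circuit boards, 100 x 80 x 18 mm, origin under its middle.
- parts_bin: Bystander: open yellow parts bin, 110 x 150 x 60 mm high, origin under its middle.
- driver: Bystander: screwdriver lying on the bench, about 200 mm long.
- key: The key, origin at its blade's tip, 58 mm tall, 0.06 kg. From below: steel blade 14 wide (x) x 5 thick (y) x 18 mm long, steel shoulder 24 x 10 x 10 mm high, black plastic bow 34 wide x 10 thick x 30 mm high.
- cabinet: Fixed grey drawer cabinet, 280 deep (x) x 300 wide (y) x 100 mm high, origin under its middle; its front faces -x. The brass lock stands 24 mm above its top.

How it is judged:
By the outcome, as a careful person would: the job done as asked, in the order asked, and still so for the second after the job is handed in, with the robot touching nothing.
Of module0, module1, module2, module3 only 2 to 4 are there at a start; the rules pass over those that are not, and their reading is None.
At some moment in a run one of module0, module1, module2, module3 may be knocked a few centimetres aside while the robot is not near it.
It also fails if it takes over 210 s, if anything falls off the work surface, if the arm or the gripper's body presses on something with over 40 N, if the wrist force passes 120 N, or if a joint passes its speed limit or range.

ROBOT

A 7-joint arm with a two-finger parallel gripper is mounted at the origin on the work surface. World frame = base frame: x ahead of the robot, y to its left, z up, the work surface at z = 0. Lengths are in mm, angles in rad, forces in N, time in s.
With the tool pointing down it reaches from about 400 to 850 mm from the base axis. Payload 4.5 kg.
Tool frame: the origin (TCP) lies midway between the tips of the shut fingers; the grasp point (between the pads) lies 19 mm behind it; z points along the fingers, y is the direction in which the jaws open and shut (so a half turn about z gives the same grasp; the last joint's range is limited). The gripper opens to 85 mm and grips with 20 to 120 N. Pads are 22 mm wide; open, the fingers measure 114 mm over their backs; the gripper's body (76 mm by 85 mm) begins 54 mm behind the grasp point. The pads swing forward as they close: fully open they stand 13 mm farther back than shut.
Start: joints at [-1.31, 0.689, -0.195, 1.565, 0.157, 0.902, -0.215], TCP at [140.516, 609.023, 231.317] pointing down, gripper open.
Joint ranges: [-3.01, 3.01], [-0.46, 2.08], [-1.47, 1.51], [0.13, 2.56], [-1, 4.14], [0.04, 2.09], [-2.66, 2.66]. Speed limits (rad/s): [2.57, 2.57, 3.14, 3.14, 3.14, 3.14, 3.14].

INTERFACE

Orientations are given as a unit quaternion [x, y, z, w].
In Python, from bench import telemetry, vision, workorder gives the robot as it stands. The module is installed in compiled form; this text tells all that it offers.
- The arm moves only by the tool carry_out, never from a script. Its argument "series" is a list of rows, each a list of 6 numbers: the shift along the tool's x, y, z normalised to -1 to 1, where 1 is 500 mm, then the turn, a rotation vector about the tool's x, y, z normalised to -1 to 1, where 1 is 30 degrees. A call has 1 to 10 rows; each row is the pose to reach, as a shift and turn from the pose commanded when the call began, along the tool's axes at that moment; what a row does not reach only later rows make up. A row lasts 1/10 s, in which the tool goes at most 50 mm and 8.59 degrees, less where a joint would pass 70% of its speed; a pose out of reach is approached as far as the arm can. A call with a number of a shift or a turn outside -1 to 1 is refused whole. A call with a gripper value outside its range is refused whole. "jaw" is the opening, from 0 (shut) to 1 (fully open), set as the call begins (left out, the last holds). The fingers move at their own pace and stop on an object; "newtons" is the grip in N (left out, the last holds). Time passes only in rows, so rows that repeat a pose let the fingers close. It gives the time, the measured TCP pose, the force and the opening at its end, in the units of the state.
- telemetry.get_state(): the state, without advancing time (a new reading comes with each control period).
- vision.camera(name): name is "scene" or "side" or "wrist"; returns the picture (480x640x3 uint8, red, green, blue); there is no depth.
- vision.calibration(name): a dict with "fx", "fy", "cx", "cy" (pixels), "origin" and "attitude" of the camera in the world; the wrist camera has in their place "mount" (4x4, takes a point from camera to tool coordinates, whose origin is the TCP and whose axes are the flange's). Camera axes: x right, y down, z forward; pixel columns grow to the right and rows downward; lengths in mm; the calibration is good to about 2 mm. The wrist camera is an equidistant fisheye: a pixel r from the principal point sees the ray r / f radians off the axis. A picture is of the moment at which its call begins: read the wrist's pose just before it. calibration takes no time and is no camera call.
- workorder.close_job(): hands the job in, once; it reports no verdict.
The state is a dict: "time_s": time; "joint_pos": joint angles; "qd": joint speeds; "joint_efforts": joint torques, N m; "tcp_pos": TCP position; "tcp_rot": TCP orientation; "contact_force": force on the tool from outside, world axes, zero at the start; "moment": the same for the moment, N m; "gripper_width": finger opening in mm.
Only numpy, scipy, OpenCV 4.12 (cv2) and the standard library are available. Lean on these libraries where they do the work, as an engineer would, in place of code of your own. Each camera call takes 0.05 s, during which the arm holds its last target. There are 200 camera calls.

## Working session

There is one attempt and no reset: what is moved stays moved. The work goes in short steps, Python scripts to look and compute and a tool call to move; the robot and the scene stay as the last step left them, time stands still between calls to the robot, and variables do not carry over. Pictures are saved under pics/ and viewed, about 12 in all and at most 16, crops included, and the job is handed in when it is done.

Besides the shell and the picture viewer there is one more tool, called after "Request:" by a JSON object that holds its "fn" and its "kwargs". carry_out: Moves the arm, as the interface text tells. Scaled input: -1 to 1 covers 500 mm each way for a shift and 30 degrees each way for a turn. Its arguments: {"type":"object","properties":{"series":{"type":"array"},"jaw":{"type":"number"},"newtons":{"type":"number"}},"required":["series"]}

```bash
mkdir -p pics; cat > h.py <<'E'
import numpy as np, cv2, sys
from scipy.spatial.transform import Rotation as R
from bench import telemetry, vision, workorder
E
python3 - <<'E'
from h import *
s=telemetry.get_state(); print(s)
for n in ("scene","side","wrist"):
    print(n,vision.calibration(n))
    cv2.imwrite(f"pics/{n}0.png",vision.camera(n)[:,:,::-1])
E
```

```text
{'time_s': 0.0, 'joint_pos': array([-1.31021744,  0.68998387, -0.19453461,  1.56636628,  0.15729207,
        0.90248937, -0.21511064]), 'qd': array([ 5.24019378e-04,  2.05594022e-04, -8.38963451e-04,  1.25528363e-05,
       -1.30211337e-05,  2.16300012e-04, -2.18229943e-03]), 'joint_efforts': array([-2.33052897e-04, -5.39608991e+01, -1.26676295e+00, -1.58548683e+01,
        9.12905292e-03,  9.32202616e-03,  1.05883626e-05]), 'tcp_pos': array([140.41364039, 608.3476028 , 230.47870758]), 'tcp_rot': array([ 1.13103104e-01,  9.93582824e-01, -9.26088953e-04, -4.74066535e-05]), 'contact_force': array([-0.61301464,  0.29254824, -0.78951038]), 'moment': array([0.06294565, 0.03904088, 0.01392845]), 'gripper_width': 85.22940500284868}
scene {'fx': 572.5349402034515, 'fy': 572.5349402034515, 'cx': 317.2486471965814, 'cy': 231.00778499180785, 'origin': array([1422.08449656,  687.95216116,  836.02745906]), 'attitude': array([ 0.35221228,  0.80059368, -0.44229068, -0.19843191])}
side {'fx': 467.4074488817768, 'fy': 467.4074488817768, 'cx': 329.0332424286681, 'cy': 235.22280607796463, 'origin': array([  78.71035707, -731.0000631 ,  775.66220856]), 'attitude': array([ 0.85787382, -0.28843757,  0.13557087, -0.40308413])}
wrist {'fx': 371.64829954431775, 'fy': 371.64829954431775, 'cx': 327.88855753430573, 'cy': 240.1925505887987, 'mount': array([[ 4.23469609e-04, -9.57122393e-01, -2.89683527e-01,
         7.38586746e+01],
       [ 9.99999752e-01,  2.42399325e-04,  6.60940869e-04,
         1.29549546e+00],
       [-5.62382214e-04, -2.89683736e-01,  9.57122258e-01,
        -1.42842003e+02],
       [ 0.00000000e+00,  0.00000000e+00,  0.00000000e+00,
         1.00000000e+00]])}
```

View pics/scene0.png

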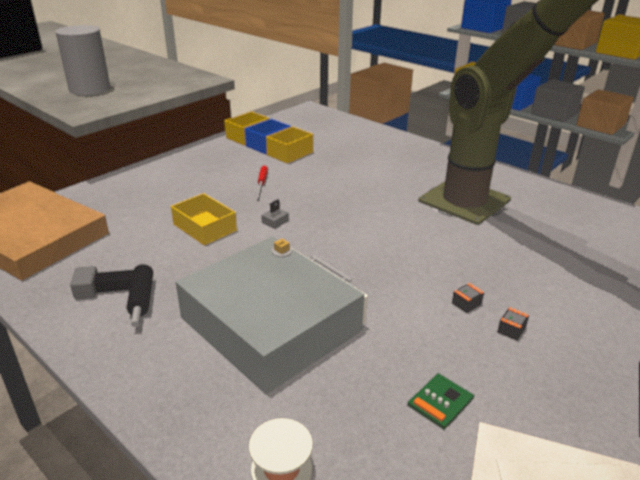

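View pics/side0.png

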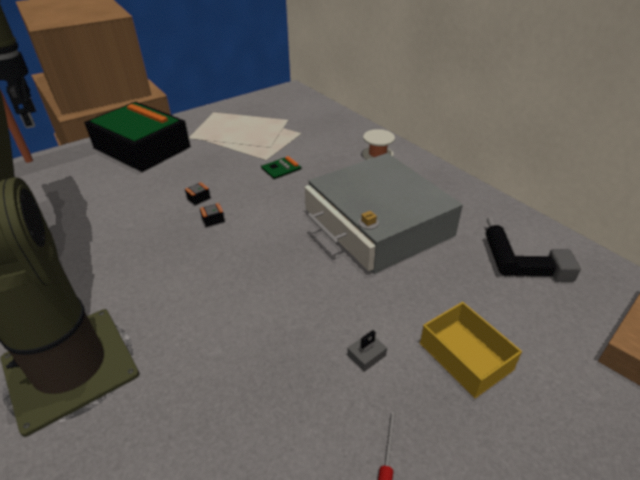

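Scene view: two modules are visible at about (468,297) and (513,323), the key and stand at (275,213), the lock at (282,245). The side view agrees, with modules at (197,190) and (212,214), the stand at (367,348) and the lock at (369,217).

```bash
cat >> h.py <<'E'
def cam(n,s=None):
    c=vision.calibration(n)
    if n!="wrist": return c,R.from_quat(c["attitude"]).as_matrix(),np.array(c["origin"])
    s=s or telemetry.get_state(); T=R.from_quat(s["tcp_rot"]).as_matrix(); m=c["mount"]
    return c,T@m[:3,:3],np.array(s["tcp_pos"])+T@m[:3,3]
def ray(n,uv,C):
    c,A,o=C; x=(uv[0]-c["cx"])/c["fx"]; y=(uv[1]-c["cy"])/c["fy"]
    if n=="wrist":
        r=np.hypot(x,y)+1e-12; d=np.array([x/r*np.sin(r),y/r*np.sin(r),np.cos(r)])
    else: d=np.array([x,y,1])/np.linalg.norm([x,y,1])
    return A@d
def plane(n,uv,z,C):
    d=ray(n,uv,C); o=C[2]; return o+d*(z-o[2])/d[2]
def proj(n,P,C):
    c,A,o=C; p=A.T@(np.asarray(P,float)-o)
    if n=="wrist":
        r=np.hypot(p[0],p[1])+1e-12; t=np.arctan2(r,p[2]); q=p[:2]/r*t
    else: q=p[:2]/p[2]
    return np.array([c["cx"],c["cy"]])+q*c["fx"]
def tri(a,b):
    M=np.zeros((3,3));v=np.zeros(3)
    for o,d in (a,b):
        P=np.eye(3)-np.outer(d,d); M+=P; v+=P@o
    return np.linalg.solve(M,v)
def delta(s,pos,tip_yaw=None):
    """shift (tool axes, normalised) and z-turn (norm) from measured pose to pos with tool y at world yaw (mod pi), pointing down"""
    T=R.from_quat(s["tcp_rot"]); d=T.inv().apply(np.asarray(pos)-s["tcp_pos"])/500
    out=[d]
    if tip_yaw is not None:
        best=None
        for k in (0,np.pi):
            a=tip_yaw+k; y=np.array([np.cos(a),np.sin(a),0]); z=np.array([0,0,-1.]); x=np.cross(y,z)
            rv=(T.inv()*R.from_matrix(np.c_[x,y,z])).as_rotvec()/np.radians(30)
            if best is None or np.linalg.norm(rv)<np.linalg.norm(best): best=rv
        out.append(best)
    return out
def snap(n,f=None):
    s=telemetry.get_state(); im=vision.camera(n)[:,:,::-1].copy()
    if f: cv2.imwrite("pics/"+f,im)
    return s,im,cam(n,s)
E
python3 - <<'E'
from h import *
np.set_printoptions(precision=1,suppress=True)
S=cam("scene");D=cam("side")
for nm,a,b,z in [("keytop",(276,202),(369,335),84),("stand",(275,213),(367,348),26),("lock",(282,242),(369,214),124),("m0",(468,292),(197,187),36),("m1",(514,317),(211,209),36),
 ("bin",(205,200),(470,320),60),("board",(440,400),(281,167),18)]:
    print(nm,plane("scene",a,z,S),plane("side",b,z,D),tri((S[2],ray("scene",a,S)),(D[2],ray("side",b,D))))
for nm,uv in [("c1",(178,287)),("c2",(273,240)),("c3",(363,297)),("c4",(266,350))]: print(nm,plane("scene",uv,100,S))
for nm,uv in [("s1",(306,184)),("s2",(374,243)),("s3",(461,206))]: print(nm,plane("side",uv,100,D))
for nm,uv in [("h1",(311,233)),("h2",(335,254))]: print(nm,plane("side",uv,62,D))
print(plane("side",(137,130),60,D))
im=cv2.imread("pics/scene0.png"); j=cv2.imread("pics/side0.png")
a=cv2.resize(im[185:265,230:330],None,fx=4,fy=4,interpolation=2); b=cv2.resize(j[190:290,300:400],None,fx=4,fy=4); w=cv2.imread("pics/wrist0.png")
cv2.imwrite("pics/c0.png",np.vstack([np.hstack([a,b[:320,:400]]),np.hstack([cv2.resize(w,(373,280)),cv2.resize(j[320:390,330:437],(427,280))])]))
E
```

```text
keytop [ 495.8 -299.3   84. ] [ 467.3 -340.5   84. ] [ 475.1 -327.1   65. ]
stand [ 470.5 -332.    26. ] [ 476.1 -329.3   26. ] [ 474.1 -329.8   28.4]
lock [ 666.1 -102.7  124. ] [673.6 -99.3 124. ] [ 670.1 -100.8  126.6]
m0 [432.7 254.4  36. ] [449.  376.1  36. ] [441.9 282.7  73.2]
m1 [442.6 370.4  36. ] [433.6 256.5  36. ] [438.8 343.8   1. ]
bin [ 593.2 -484.1   60. ] [ 663.4 -419.2   60. ] [ 632.1 -433.3   95.5]
board [730.1 369.3  18. ] [711.9 349.   18. ] [721.  364.9   7. ]
c1 [ 909.9 -166.1  100. ]
c2 [ 649.  -151.1  100. ]
c3 [673.1 139.1 100. ]
c4 [913.6 105.2 100. ]
s1 [649.7 121.5 100. ]
s2 [ 634.3 -163.6  100. ]
s3 [ 896.4 -187.6  100. ]
h1 [569.3 -12.3  62. ]
h2 [ 569.1 -106.9   62. ]
[424.3 771.2  60. ]
```

View pics/c0.png

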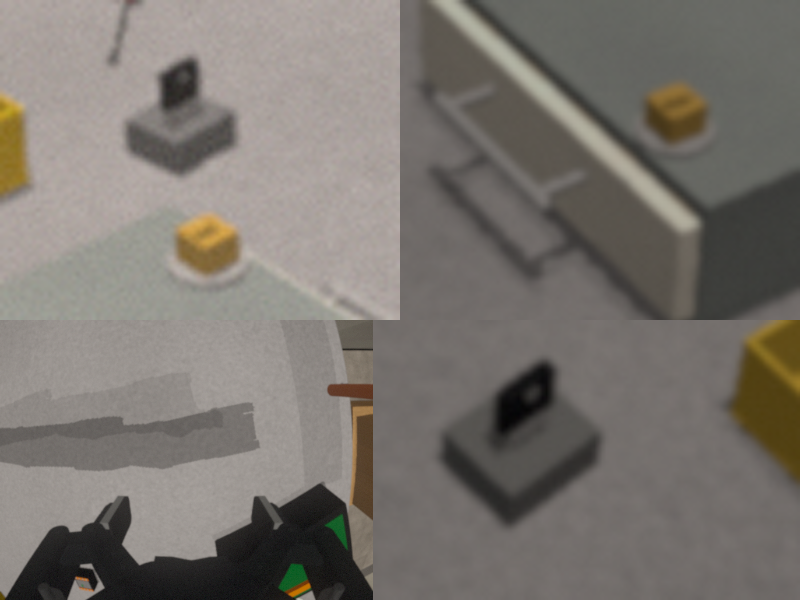

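Request:
{"fn": "carry_out", "kwargs": {"series": [[-0.746,-0.298,0,0,0,0],[-0.746,-0.298,0,0,0,0],[-0.746,-0.298,0,0,0,0],[-0.746,-0.298,0,0,0,0],[-0.746,-0.298,0,0,0,0],[-0.746,-0.298,0,0,0,0],[-0.746,-0.298,0,0,0,0],[-0.746,-0.298,0,0,0,0],[-0.746,-0.298,0,0,0,0]]}}

```text
time_s: 1.05
tcp_pos: [478.5, 371.9, 230.7]
tcp_rot: [0.12, 0.993, -0.002, 0.003]
contact_force: [0.8, -0.7, 0.3]
gripper_width: 85.2
```

Request:
{"fn": "carry_out", "kwargs": {"series": [[-0.217,-0.853,0,0,0,0],[-0.217,-0.853,0,0,0,0],[-0.217,-0.853,0,0,0,0],[-0.217,-0.853,0,0,0,0],[-0.217,-0.853,0,0,0,0],[-0.217,-0.853,0,0,0,0],[-0.217,-0.853,0,0,0,0],[-0.217,-0.853,0,0,0,0],[-0.217,-0.853,0,0,0,0],[-0.217,-0.853,0,0,0,0]]}}

```text
time_s: 2.05
tcp_pos: [479.3, -67.5, 230.8]
tcp_rot: [0.119, 0.993, -0.002, -0.001]
contact_force: [-0.0, 0.9, -0.1]
gripper_width: 85.8
```

Request:
{"fn": "carry_out", "kwargs": {"series": [[-0.11,-0.529,0,0,0,0],[-0.11,-0.529,0,0,0,0],[-0.11,-0.529,0,0,0,0],[-0.11,-0.529,0,0,0,0],[-0.11,-0.529,0,0,0,0],[-0.11,-0.529,0,0,0,0],[-0.11,-0.529,0,0,0,0],[-0.11,-0.529,0,0,0,0],[-0.11,-0.529,0,0,0,0]]}}

```text
time_s: 2.95
tcp_pos: [475.1, -327.5, 231.2]
tcp_rot: [0.111, 0.994, 0.001, -0.0]
contact_force: [0.3, -0.2, -0.6]
gripper_width: 85.3
```

```bash
python3 - <<'E'
from h import *
np.set_printoptions(precision=3,suppress=True)
s,im,C=snap("wrist","w1.png"); print(s["time_s"],s["tcp_pos"],s["tcp_rot"],s["joint_pos"],proj("wrist",(474,-330,26),C))
E
```

```text
2.95 [ 475.148 -327.479  231.205] [ 0.111  0.994  0.001 -0.   ] [ 0.713  0.635 -0.32   1.709  0.252  0.838  1.63 ] [323.092 208.184]
```

View pics/w1.png

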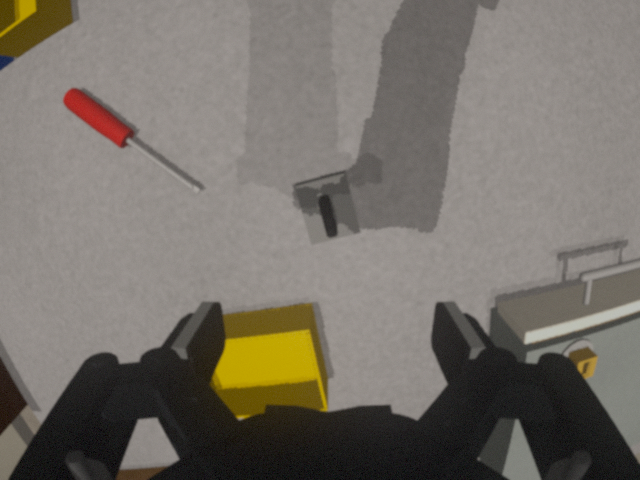

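The wrist view shows the black bow end-on at about (328,216), in the stand's slot. The cabinet is at lower right with the lock at (583,362).

```bash
cat >> h.py <<'E'
def blob(mask,box,amin=30):
    m=np.zeros_like(mask); x0,y0,x1,y1=box; m[y0:y1,x0:x1]=mask[y0:y1,x0:x1]
    cs=[c for c in cv2.findContours(m,cv2.RETR_EXTERNAL,cv2.CHAIN_APPROX_NONE)[0] if cv2.contourArea(c)>amin]
    return sorted(cs,key=cv2.contourArea,reverse=True)
def rect(n,c,z,C):
    """contour to plane z, min area rect: centre, (len,wid), yaw deg of the long side"""
    P=np.array([plane(n,p[0],z,C)[:2] for p in c],np.float32)
    r=cv2.minAreaRect(P*10); b=cv2.boxPoints(r)/10
    e=[b[1]-b[0],b[2]-b[1]]; L=max(e,key=np.linalg.norm)
    return np.array(r[0])/10,sorted(np.array(r[1])/10)[::-1],np.degrees(np.arctan2(L[1],L[0]))%180
E
python3 - <<'E'
from h import *
np.set_printoptions(precision=2,suppress=True)
s=telemetry.get_state(); C=cam("wrist",s)
im=cv2.imread("pics/w1.png"); g=im.max(2)
m=(g<55).astype(np.uint8)*255
for c in blob(m,(290,185,360,250)): print("key",cv2.boundingRect(c),rect("wrist",c,84,C))
hsv=cv2.cvtColor(im,cv2.COLOR_BGR2HSV); print(im[230,345],im[205,360],im[225,312],im[240,340],im[262,340])
# stand front corners by eye
for uv in [(294,186),(347,172),(359,233),(313,243)]: print(plane("wrist",uv,26,C))
m=cv2.inRange(hsv,(10,120,80),(25,255,255))
for c in blob(m,(560,330,620,400)): print("lock",cv2.boundingRect(c),rect("wrist",c,124,C))
E
```

```text
key (319, 195, 17, 40) (array([ 468.62, -324.55]), [np.float64(32.650167846679686), np.float64(8.691617584228515)], np.float32(2.2682574))
[120 125 131] [107 108 114] [124 129 132] [145 150 156] [146 149 155]
[ 446.92 -352.3    26.  ]
[ 445.05 -300.61   26.  ]
[ 505.84 -301.64   26.  ]
[ 505.84 -347.75   26.  ]
lock (570, 349, 27, 30) (array([ 658.86, -101.61]), [np.float64(53.887322998046876), np.float64(24.40967559814453)], np.float32(35.302315))
```

Request:
{"fn": "carry_out", "kwargs": {"series": [[0.003,0.002,0.1,0,0,-0.25],[0.003,0.002,0.2,0,0,-0.49],[0.003,0.002,0.2,0,0,-0.49],[0.003,0.002,0.2,0,0,-0.49],[0.003,0.002,0.2,0,0,-0.49]]}}

```text
time_s: 3.5
tcp_pos: [475.3, -329.0, 134.0]
tcp_rot: [-0.014, 1.0, -0.001, 0.002]
contact_force: [0.4, 0.5, 0.6]
gripper_width: 85.4
```

```bash
python3 - <<'E'
from h import *
np.set_printoptions(precision=2,suppress=True)
s,im,C=snap("wrist"); print(s["time_s"],s["tcp_pos"],s["tcp_rot"])
print(proj("wrist",(474,-327,84),C),proj("wrist",(474,-327,26),C))
cv2.imwrite("pics/w2.png",cv2.resize(im[130:390,200:460],None,fx=2,fy=2))
m=(im.max(2)<55).astype(np.uint8)*255
for c in blob(m,(260,170,400,400)): print("key",cv2.boundingRect(c),rect("wrist",c,84,C))
E
```

```text
3.5 [ 475.32 -329.03  134.04] [-0.01  1.   -0.    0.  ]
[329.28 263.8 ] [329.15 234.53]
key (323, 219, 16, 60) (array([ 465.51, -326.57]), [np.float64(34.06276245117188), np.float64(8.171162414550782)], np.float32(2.1443055))
```

View pics/w2.png

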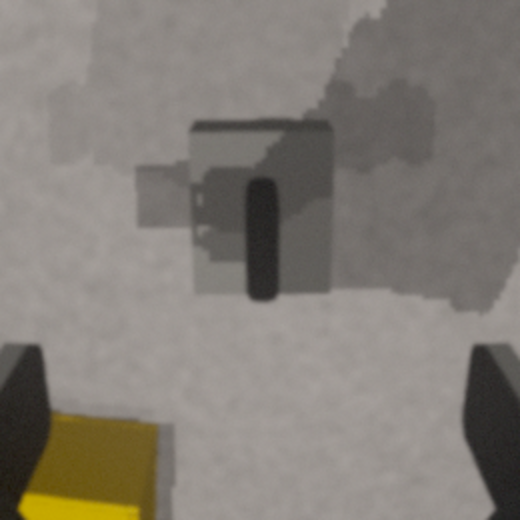

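```bash
python3 - <<'E'
from h import *
np.set_printoptions(precision=4,suppress=True)
s,im,C=snap("wrist")
m=(im.max(2)<55).astype(np.uint8)*255
c=blob(m,(260,170,400,400))[0]; r=rect("wrist",c,66,C); print(r)
for uv in [(295,194),(366,193),(366,276),(296,276)]: print(plane("wrist",uv,26,C))
d=delta(s,[*r[0],52-19],np.radians(r[2]+90)); print(s["tcp_pos"],d)
E
```

```text
(array([ 471.6453, -326.3659]), [np.float64(37.26923522949219), np.float64(9.476253509521484)], np.float32(1.7221731))
[ 445.8962 -351.6162   26.    ]
[ 443.7329 -303.0086   26.    ]
[ 504.9267 -299.4252   26.    ]
[ 506.4419 -350.6578   26.    ]
[ 475.3325 -329.3309  134.2819] [array([0.0082, 0.0067, 0.2025]), array([-0.0056,  0.009 , -0.0026])]
```

Request:
{"fn": "carry_out", "kwargs": {"series": [[0.004,0.006,0.1,0,0,0],[0.004,0.006,0.16,0,0,0],[0.004,0.006,0.202,0,0,0],[0.004,0.006,0.202,0,0,0],[0.004,0.006,0.202,0,0,0]], "jaw": 0.6}}

```text
time_s: 4.1
tcp_pos: [472.2, -326.4, 31.8]
tcp_rot: [-0.015, 1.0, -0.001, 0.001]
contact_force: [0.3, -0.1, -0.1]
gripper_width: 51.2
```

Request:
{"fn": "carry_out", "kwargs": {"series": [[0,0,0,0,0,0],[0,0,0,0,0,0],[0,0,0,0,0,0],[0,0,0,0,0,0],[0,0,0,0,0,0],[0,0,0,0,0,0],[0,0,0,0,0,0],[0,0,0,0,0,0]], "jaw": 0, "newtons": 60}}

```text
time_s: 4.9
tcp_pos: [471.7, -326.3, 31.5]
tcp_rot: [-0.015, 1.0, -0.001, 0.001]
contact_force: [-0.3, 0.8, 6.3]
gripper_width: 9.2
```

```bash
python3 - <<'E'
from h import *
np.set_printoptions(precision=4,suppress=True)
s=telemetry.get_state(); print(s)
E
```

```text
{'time_s': 4.9, 'joint_pos': array([ 0.6594,  0.9272, -0.2325,  1.8501,  0.473 ,  0.4169,  1.6814]), 'qd': array([-0.0001, -0.0002,  0.0009,  0.0016,  0.    , -0.0036,  0.0009]), 'joint_efforts': array([ -0.1345, -51.6682,  -1.932 ,  -7.0712,   0.0364,  -0.2204,
         0.0047]), 'tcp_pos': array([ 471.7493, -326.3331,   31.5202]), 'tcp_rot': array([-0.0148,  0.9999, -0.0006,  0.0008]), 'contact_force': array([-0.3318,  0.7501,  6.2834]), 'moment': array([ 0.0668,  0.153 , -0.0251]), 'gripper_width': 9.249305159735425}
```

Request:
{"fn": "carry_out", "kwargs": {"series": [[0,0,-0.06,0,0,0],[0,0,-0.15,0,0,0],[0,0,-0.24,0,0,0],[0,0,-0.336,0,0,0],[-0.07,0.07,-0.336,0,0,0],[-0.14,0.14,-0.336,0,0,0],[-0.2,0.21,-0.336,0,0,0],[-0.26,0.28,-0.336,0,0,0],[-0.32,0.35,-0.336,0,0,0],[-0.38,0.41,-0.336,0,0,0]]}}

```text
time_s: 5.9
tcp_pos: [655.6, -112.7, 198.6]
tcp_rot: [-0.016, 1.0, 0.0, -0.0]
contact_force: [0.7, 0.7, -0.7]
gripper_width: 9.2
```

Request:
{"fn": "carry_out", "kwargs": {"series": [[-0.025,0.028,0,0,0,0],[-0.025,0.028,0,0,0,0],[-0.025,0.028,0,0,0,0],[-0.025,0.028,0,0,0,0]]}}

```text
time_s: 6.3
tcp_pos: [665.8, -103.3, 198.2]
tcp_rot: [-0.014, 1.0, -0.001, -0.001]
contact_force: [0.2, -0.7, -0.1]
gripper_width: 9.0
```

```bash
python3 - <<'E'
from h import *
np.set_printoptions(precision=4,suppress=True)
s,im,C=snap("wrist"); print(s["time_s"],s["tcp_pos"],s["tcp_rot"],s["gripper_width"],s["joint_pos"])
T=R.from_quat(s["tcp_rot"]).as_matrix(); print(proj("wrist",s["tcp_pos"],C),proj("wrist",s["tcp_pos"]+T@[0,0,25.5],C),proj("wrist",(668,-101,124),C))
cv2.imwrite("pics/w3.png",cv2.resize(im[150:390,210:450],None,fx=2.5,fy=2.5,interpolation=2)); cv2.imwrite("pics/w3full.png",im)
E
```

```text
6.3 [ 665.8048 -103.3393  198.1852] [-0.0137  0.9999 -0.0009 -0.0007] 8.98206522760438 [ 0.2573  0.8063 -0.3425  1.4302  0.303   0.9584  1.4353]
[324.6523 307.5912] [325.0468 283.9648] [329.4866 255.9483]
```

View pics/w3.png

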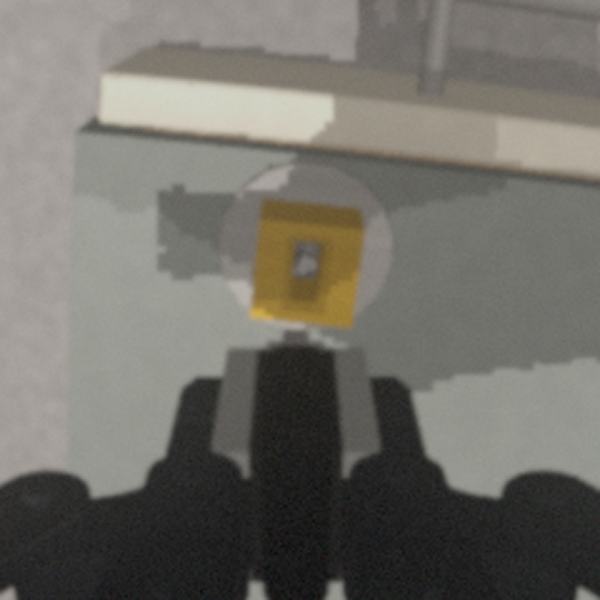

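Lock's top face in the crop: centre ≈ (307,274), slot slightly rotated to the key. The key tip peeks out at (295,337).

```bash
python3 - <<'E'
from h import *
np.set_printoptions(precision=2,suppress=True)
s=telemetry.get_state(); C=cam("wrist",s); im=cv2.imread("pics/w3full.png")
f=lambda u,v:(210+u/2.5-.3,150+v/2.5-.3)
cor=[plane("wrist",f(*p),124,C) for p in [(262,222),(360,228),(353,327),(251,318)]]
print(np.array(cor),np.mean(cor,0))
L=(cor[2]+cor[3]-cor[0]-cor[1]); print("yaw",np.degrees(np.arctan2(L[1],L[0]))); W=(cor[1]+cor[2]-cor[0]-cor[3]);print("yawW",np.degrees(np.arctan2(W[1],W[0])))
hsv=cv2.cvtColor(im,cv2.COLOR_BGR2HSV); m=cv2.inRange(hsv,(10,140,110),(25,255,255))
for c in blob(m,(300,220,370,290)): print("top",cv2.boundingRect(c),rect("wrist",c,124,C))
m=cv2.inRange(hsv,(10,140,0),(25,255,110))
d=hsv[...,1][235:275,310:355]; 
sl=((hsv[...,2]<115)).astype(np.uint8)*255
for c in blob(sl,(318,242,345,276),10): print("slot",cv2.boundingRect(c),rect("wrist",c,124,C))
print("tip",plane("wrist",f(295,337),s["tcp_pos"][2]-25.5,C),s["tcp_pos"],np.degrees(2*np.arctan2(s["tcp_rot"][1],s["tcp_rot"][0]))-90)
# front edge of the cabinet top / drawer front
for p in [(100,75),(600,125),(90,128),(600,180)]: print(plane("wrist",f(*p),100,C))
E
```

```text
[[ 657.15 -110.49  124.  ]
 [ 658.01  -86.51  124.  ]
 [ 684.29  -86.97  124.  ]
 [ 682.53 -112.87  124.  ]] [670.5  -99.21 124.  ]
yaw -3.154691620307303
yawW 86.98116033671995
top (311, 237, 43, 43) (array([669.45, -99.14]), [np.float64(26.572479248046875), np.float64(24.421627807617188)], np.float32(175.19177))
slot (326, 246, 14, 24) (array([669.24, -99.16]), [np.float64(15.468910217285156), np.float64(7.6089729309082035)], np.float32(177.64442))
tip [ 666.13 -102.11  172.77] [ 665.9  -103.39  198.27] 91.54818810676528
[ 624.91 -154.96  100.  ]
[634.07 -19.81 100.  ]
[ 639.27 -157.94  100.  ]
[649.52 -18.14 100.  ]
```

Request:
{"fn": "carry_out", "kwargs": {"series": [[-0.005,0.0056,0.03,0,0,0.173],[-0.005,0.0056,0.06,0,0,0.173],[-0.005,0.0056,0.077,0,0,0.173],[-0.005,0.0056,0.077,0,0,0.173],[-0.005,0.0056,0.077,0,0,0.173],[-0.005,0.0056,0.077,0,0,0.173]]}}

```text
time_s: 6.95
tcp_pos: [669.8, -98.2, 160.4]
tcp_rot: [0.03, 1.0, 0.0, 0.001]
contact_force: [-0.6, -0.2, -0.4]
gripper_width: 9.1
```

```bash
python3 - <<'E'
from h import *
np.set_printoptions(precision=4,suppress=True)
s,im,C=snap("wrist"); print(s["time_s"],s["tcp_pos"],s["tcp_rot"],s["contact_force"])
im2=cv2.resize(im[240:330,278:378],None,fx=6,fy=6,interpolation=2)
z=s["tcp_pos"][2]
for P,col in [((669.6,-99.2,124),(0,0,255)),((*s["tcp_pos"][:2],z-25.5),(0,255,0))]:
    p=(proj("wrist",P,C)-[278,240]+.5)*6; print(p,P); cv2.circle(im2,tuple(int(v) for v in p),3,col,-1)
cv2.imwrite("pics/w4.png",cv2.convertScaleAbs(im2,alpha=1.6))
E
```

```text
6.95 [669.832  -98.2253 160.4019] [0.0303 0.9995 0.     0.0006] [-0.6466 -0.201  -0.4044]
[274.4883 215.567 ] (669.6, -99.2, 124)
[285.0337 267.8181] (np.float64(669.8319549552153), np.float64(-98.22529138326273), np.float64(134.90193590869322))
```

View pics/w4.png

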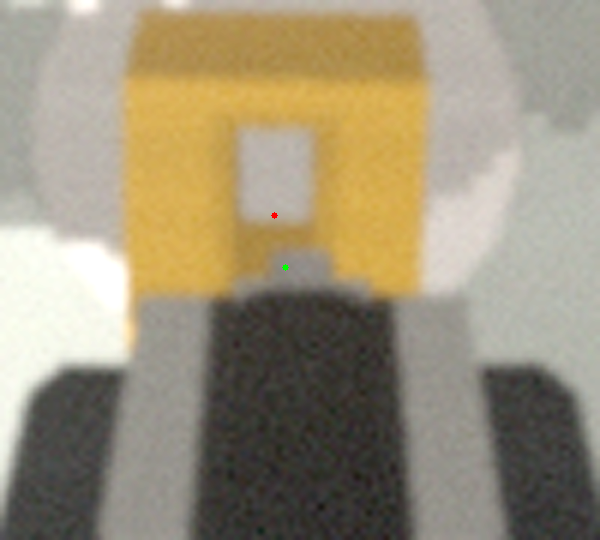

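```bash
python3 - <<'E'
from h import *
np.set_printoptions(precision=2,suppress=True)
s=telemetry.get_state(); C=cam("wrist",s)
f=lambda u,v:(278+u/6-.5,240+v/6-.5)
z=s["tcp_pos"][2]
for dz in (25.5,): print("blade near edge",plane("wrist",f(302,248),z-dz,C))
for p in [(274,118),(275,75),(275,215),(122,75),(428,75)]: print(plane("wrist",f(*p),124,C))
print("shoulder near edge",plane("wrist",f(302,280),z-7.5,C))
E
```

```text
blade near edge [668.18 -96.66 134.95]
[660.66 -98.6  124.  ]
[656.8  -98.26 124.  ]
[669.61 -99.09 124.  ]
[ 656.02 -111.25  124.  ]
[657.59 -85.29 124.  ]
shoulder near edge [663.05 -96.36 152.95]
```

Request:
{"fn": "carry_out", "kwargs": {"series": [[0.0087,-0.0051,0,0,0,0],[0.0087,-0.0051,0,0,0,0],[0.0087,-0.0051,0.01,0,0,0],[0.0087,-0.0051,0.016,0,0,0],[0.0087,-0.0051,0.022,0,0,0],[0.0087,-0.0051,0.026,0,0,0],[0.0087,-0.0051,0.03,0,0,0],[0.0087,-0.0051,0.034,0,0,0],[0.0087,-0.0051,0.034,0,0,0]]}}

```text
time_s: 7.9
tcp_pos: [665.1, -100.3, 142.5]
tcp_rot: [0.03, 1.0, 0.0, 0.0]
contact_force: [0.6, -0.4, -0.8]
gripper_width: 9.2
```

```bash
python3 - <<'E'
from h import *
np.set_printoptions(precision=3,suppress=True)
s,im,C=snap("wrist","w5full.png"); print(s["time_s"],s["tcp_pos"],s["tcp_rot"],s["contact_force"],s["moment"])
E
```

```text
7.9 [ 665.075 -100.284  142.505] [0.03 1.   0.   0.  ] [ 0.61  -0.441 -0.796] [-0.033 -0.16  -0.035]
```

Request:
{"fn": "carry_out", "kwargs": {"series": [[0,0,0.008,0,0,0],[0,0,0.014,0,0,0],[0,0,0.02,0,0,0],[0,0,0.024,0,0,0],[0,0,0.027,0,0,0],[0,0,0.028,0,0,0]]}}

```text
time_s: 8.55
tcp_pos: [665.1, -100.3, 129.6]
tcp_rot: [0.03, 1.0, -0.0, 0.0]
contact_force: [-1.7, -0.3, 6.9]
gripper_width: 9.2
```

```bash
python3 - <<'E'
from h import *
np.set_printoptions(precision=3,suppress=True)
s,im,C=snap("wrist"); print(s["time_s"],s["tcp_pos"],s["tcp_rot"],s["contact_force"],s["moment"],s["gripper_width"])
cv2.imwrite("pics/w5.png",cv2.resize(im[220:360,258:398],None,fx=4,fy=4,interpolation=2))
E
```

```text
8.55 [ 665.148 -100.326  129.553] [ 0.03  1.   -0.    0.  ] [-1.735 -0.258  6.863] [ 0.019  0.26  -0.021] 9.239984621470338
```

View pics/w5.png

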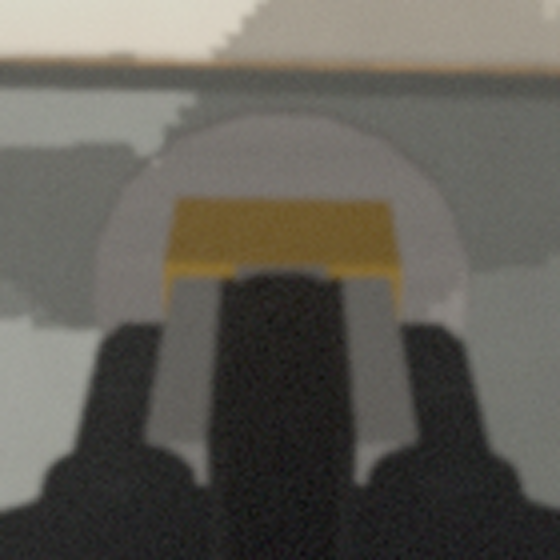

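Request:
{"fn": "carry_out", "kwargs": {"series": [[0.0001,0.0011,0,0,0,0.278],[0,0.0022,0,0,0,0.556],[-0.0003,0.0033,0,0,0,0.833],[-0.0003,0.0033,0,0,0,0.833]]}}

```text
time_s: 9.0
tcp_pos: [665.8, -98.5, 129.6]
tcp_rot: [0.246, 0.969, -0.0, 0.001]
contact_force: [0.3, -0.2, 4.5]
gripper_width: 9.2
```

Request:
{"fn": "carry_out", "kwargs": {"series": [[0.0001,0.0011,0,0,0,0.278],[0,0.0022,0,0,0,0.556],[-0.0003,0.0033,0,0,0,0.833],[-0.0003,0.0033,0,0,0,0.833]]}}

```text
time_s: 9.4
tcp_pos: [667.1, -97.0, 129.6]
tcp_rot: [0.449, 0.894, 0.0, 0.001]
contact_force: [1.7, -0.5, 5.0]
gripper_width: 9.0
```

```bash
python3 - <<'E'
from h import *
np.set_printoptions(precision=3,suppress=True)
s=telemetry.get_state(); print(s["time_s"],s["tcp_pos"],s["tcp_rot"],s["contact_force"],s["moment"],s["gripper_width"],s["joint_pos"])
E
```

```text
9.4 [667.102 -96.971 129.576] [0.449 0.894 0.    0.001] [ 1.748 -0.5    5.028] [ 0.092 -0.296 -0.061] 9.02342498628872 [ 0.106  0.87  -0.058  1.496  0.064  0.775  0.664]
```

Request:
{"fn": "carry_out", "kwargs": {"series": [[0.0001,0.0011,0,0,0,0.278],[0,0.0022,0,0,0,0.556],[-0.0003,0.0033,0,0,0,0.833],[-0.0003,0.0033,0,0,0,0.833]]}}

```text
time_s: 9.8
tcp_pos: [668.9, -96.1, 129.6]
tcp_rot: [0.631, 0.776, 0.001, 0.001]
contact_force: [2.3, 1.2, 5.3]
gripper_width: 9.1
```

Request:
{"fn": "carry_out", "kwargs": {"series": [[0.0001,0.001,0,0,0,0.25],[0,0.0019,0,0,0,0.47],[-0.0001,0.0027,0,0,0,0.667],[-0.0001,0.0027,0,0,0,0.667],[-0.0001,0.0027,0,0,0,0.667],[-0.0001,0.0027,0,0,0,0.667]]}}

```text
time_s: 10.4
tcp_pos: [670.4, -96.2, 129.6]
tcp_rot: [0.755, 0.656, 0.001, 0.001]
contact_force: [3.6, 0.1, 5.0]
gripper_width: 9.3
```

```bash
python3 - <<'E'
from h import *
np.set_printoptions(precision=3,suppress=True)
s,im,C=snap("wrist"); print(s["time_s"],s["tcp_pos"],s["tcp_rot"],s["contact_force"],s["moment"],s["gripper_width"],s["joint_pos"])
print("yaw y",np.degrees(2*np.arctan2(s["tcp_rot"][1],s["tcp_rot"][0]))-90)
cv2.imwrite("pics/w6.png",cv2.resize(im[220:360,258:398],None,fx=4,fy=4,interpolation=2))
E
```

```text
10.4 [670.446 -96.154 129.597] [0.755 0.656 0.001 0.001] [3.605 0.134 5.012] [-0.011 -0.645  0.154] 9.342438266215657 [-0.005  0.882  0.158  1.493 -0.174  0.777  0.08 ]
yaw y -8.011621935542593
```

View pics/w6.png

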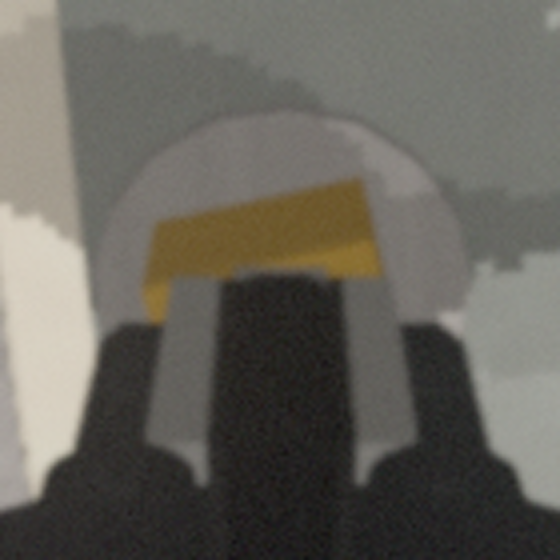

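Request:
{"fn": "carry_out", "kwargs": {"series": [[0.0001,0.0008,0,0,0,0.2],[0.0001,0.0008,0,0,0,0.2],[0.0001,0.0008,0,0,0,0.2],[0.0001,0.0008,0,0,0,0.2]]}}

```text
time_s: 10.85
tcp_pos: [670.8, -96.2, 129.6]
tcp_rot: [0.788, 0.616, 0.001, 0.001]
contact_force: [3.0, 0.1, 4.3]
gripper_width: 9.2
```

```bash
python3 - <<'E'
from h import *
np.set_printoptions(precision=3,suppress=True)
s,im,C=snap("wrist","w7full.png"); print(s["time_s"],s["tcp_pos"],s["tcp_rot"],s["contact_force"],s["moment"],s["gripper_width"],s["joint_efforts"])
print("yaw y",np.degrees(2*np.arctan2(s["tcp_rot"][1],s["tcp_rot"][0]))-90)
# barrel front-bottom edge angle on cabinet top plane: orange mask
hsv=cv2.cvtColor(im,cv2.COLOR_BGR2HSV); m=cv2.inRange(hsv,(10,120,40),(28,255,255))
c=blob(m,(280,250,370,300))[0]; h=c[:,0,:]
# upper edge of mask = bottom front edge, at z=104
pts=[]
for u in range(h[:,0].min()+4,h[:,0].max()-3):
    v=h[h[:,0]==u][:,1].min(); pts.append(plane("wrist",(u,v),104,C)[:2])
pts=np.float32(pts); vx,vy,_,_=cv2.fitLine(pts,cv2.DIST_HUBER,0,.01,.01).ravel(); print("barrel bottom edge yaw",np.degrees(np.arctan2(vy,vx)),len(pts))
E
```

```text
10.85 [670.81  -96.224 129.597] [0.788 0.616 0.001 0.001] [2.987 0.107 4.331] [-0.011 -0.629  0.695] 9.183206461037972 [  0.869 -55.947   4.571 -11.148  -0.388   0.953  -0.701]
yaw y -13.91204587723756
barrel bottom edge yaw 4.9932265 53
```

The torque rose to 0.7 N m and the barrel's edge has turned about 81°, so it is at its stop. Turning back.

Request:
{"fn": "carry_out", "kwargs": {"series": [[-0.0002,-0.0009,0,0,0,-0.24],[-0.0005,-0.0019,0,0,0,-0.48],[-0.0009,-0.0027,0,0,0,-0.72],[-0.0014,-0.0035,0,0,0,-0.958],[-0.0014,-0.0035,0,0,0,-0.958]]}}

```text
time_s: 11.4
tcp_pos: [668.4, -96.2, 129.6]
tcp_rot: [0.61, 0.792, 0.001, 0.001]
contact_force: [1.6, 1.8, 6.4]
gripper_width: 9.4
```

Request:
{"fn": "carry_out", "kwargs": {"series": [[-0.0002,-0.0009,0,0,0,-0.24],[-0.0005,-0.0019,0,0,0,-0.48],[-0.0009,-0.0027,0,0,0,-0.72],[-0.0014,-0.0035,0,0,0,-0.958],[-0.0014,-0.0035,0,0,0,-0.958]]}}

```text
time_s: 11.9
tcp_pos: [666.7, -97.3, 129.5]
tcp_rot: [0.394, 0.919, 0.001, 0.001]
contact_force: [1.3, 0.7, 5.4]
gripper_width: 9.5
```

Request:
{"fn": "carry_out", "kwargs": {"series": [[-0.0002,-0.0009,0,0,0,-0.24],[-0.0005,-0.0019,0,0,0,-0.48],[-0.0009,-0.0027,0,0,0,-0.72],[-0.0014,-0.0035,0,0,0,-0.958],[-0.0014,-0.0035,0,0,0,-0.958]]}}

```text
time_s: 12.4
tcp_pos: [665.5, -99.1, 129.6]
tcp_rot: [0.154, 0.988, 0.001, 0.001]
contact_force: [0.8, 0.5, 6.3]
gripper_width: 9.3
```

Request:
{"fn": "carry_out", "kwargs": {"series": [[-0.0002,-0.0009,0,0,0,-0.24],[-0.0005,-0.0019,0,0,0,-0.48],[-0.0009,-0.0027,0,0,0,-0.72],[-0.0014,-0.0035,0,0,0,-0.958],[-0.0014,-0.0035,0,0,0,-0.958],[-0.0014,-0.0035,0,0,0,-0.958]]}}

```text
time_s: 13.0
tcp_pos: [665.5, -101.3, 129.6]
tcp_rot: [-0.094, 0.996, 0.0, 0.001]
contact_force: [0.6, -0.2, 6.1]
gripper_width: 9.5
```

```bash
cat > barrel.py <<'E'
from h import *
np.set_printoptions(precision=3,suppress=True)
s,im,C=snap("wrist"); print(s["time_s"],s["tcp_pos"],s["tcp_rot"],s["contact_force"],s["moment"],s["gripper_width"])
print("yaw y",np.degrees(2*np.arctan2(s["tcp_rot"][1],s["tcp_rot"][0]))-90)
hsv=cv2.cvtColor(im,cv2.COLOR_BGR2HSV); m=cv2.inRange(hsv,(10,120,40),(28,255,255))
c=blob(m,(280,250,370,300))[0]; h=c[:,0,:]
pts=[]
for u in range(h[:,0].min()+4,h[:,0].max()-3):
    v=h[h[:,0]==u][:,1].min(); pts.append(plane("wrist",(u,v),104,C)[:2])
pts=np.float32(pts); vx,vy,_,_=cv2.fitLine(pts,cv2.DIST_HUBER,0,.01,.01).ravel(); print("barrel bottom edge yaw",np.degrees(np.arctan2(vy,vx)),len(pts))
E
python3 barrel.py
```

```text
13.0 [ 665.513 -101.349  129.588] [-0.094  0.996  0.     0.001] [ 0.622 -0.222  6.074] [ 0.035 -0.081 -0.355] 9.476244242452129
yaw y 100.79766298394469
barrel bottom edge yaw 85.72619 51
```

Request:
{"fn": "carry_out", "kwargs": {"series": [[0,0.001,0,0,0,0.24],[0,0.0019,0,0,0,0.47],[0,0.0019,0,0,0,0.47],[0,0.0019,0,0,0,0.47]]}}

```text
time_s: 13.45
tcp_pos: [665.3, -100.3, 129.6]
tcp_rot: [0.028, 1.0, -0.0, 0.001]
contact_force: [-0.0, 0.2, 6.6]
gripper_width: 9.1
```

```bash
python3 barrel.py
```

```text
13.45 [ 665.26  -100.276  129.558] [ 0.028  1.    -0.     0.001] [-0.022  0.171  6.629] [ 0.007 -0.116 -0.062] 9.132055591890103
yaw y 86.7773135445334
barrel bottom edge yaw 85.18375 50
```

Request:
{"fn": "carry_out", "kwargs": {"series": [[0,0,-0.02,0,0,0],[0,0,-0.05,0,0,0],[0,0,-0.09,0,0,0],[0,0,-0.14,0,0,0],[0.05,-0.065,-0.14,0,0,0],[0.11,-0.145,-0.14,0,0,0],[0.17,-0.225,-0.14,0,0,0],[0.23,-0.305,-0.14,0,0,0],[0.29,-0.385,-0.14,0,0,0],[0.34,-0.45,-0.14,0,0,0]]}}

```text
time_s: 14.5
tcp_pos: [477.2, -316.3, 199.2]
tcp_rot: [0.031, 1.0, -0.0, -0.002]
contact_force: [0.4, -2.3, 0.1]
gripper_width: 9.3
```

Request:
{"fn": "carry_out", "kwargs": {"series": [[0.021,-0.023,0,0,0,-0.163],[0.021,-0.023,0.08,0,0,-0.163],[0.021,-0.023,0.16,0,0,-0.163],[0.021,-0.023,0.24,0,0,-0.163],[0.021,-0.023,0.255,0,0,-0.163],[0.021,-0.023,0.255,0,0,-0.163]]}}

```text
time_s: 15.1
tcp_pos: [468.8, -324.3, 70.9]
tcp_rot: [-0.012, 1.0, 0.001, -0.002]
contact_force: [0.1, -0.8, -0.6]
gripper_width: 9.3
```

```bash
python3 - <<'E'
from h import *
np.set_printoptions(precision=4,suppress=True)
s,im,C=snap("wrist"); print(s["time_s"],s["tcp_pos"],s["tcp_rot"],s["contact_force"],s["gripper_width"])
y=np.radians(91.7); print(delta(s,(471.75,-326.33,31.52),y))
cv2.imwrite("pics/w8.png",cv2.resize(im[200:350,250:400],None,fx=4,fy=4,interpolation=2))
E
```

```text
15.1 [ 468.7634 -324.3148   70.9141] [-0.012   0.9999  0.0007 -0.0017] [ 0.0651 -0.7573 -0.5574] 9.309337332493202
[array([-0.0061, -0.0043,  0.0788]), array([ 0.0029, -0.0065, -0.0107])]
```

View pics/w8.png

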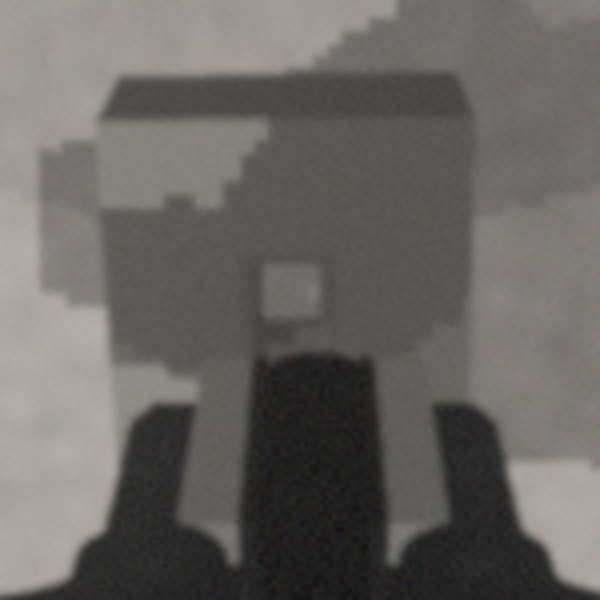

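Request:
{"fn": "carry_out", "kwargs": {"series": [[-0.0061,-0.0043,0.0,0,0,-0.011],[-0.0061,-0.0043,0.02,0,0,-0.011],[-0.0061,-0.0043,0.035,0,0,-0.011],[-0.0061,-0.0043,0.042,0,0,-0.011],[-0.0061,-0.0043,0.048,0,0,-0.011],[-0.0061,-0.0043,0.052,0,0,-0.011],[-0.0061,-0.0043,0.052,0,0,-0.011]]}}

```text
time_s: 15.85
tcp_pos: [472.9, -326.8, 45.0]
tcp_rot: [-0.014, 1.0, 0.0, -0.0]
contact_force: [-0.3, -0.4, -0.0]
gripper_width: 9.1
```

```bash
python3 - <<'E'
from h import *
np.set_printoptions(precision=4,suppress=True)
s=telemetry.get_state(); print(s["time_s"],s["tcp_pos"],s["tcp_rot"],s["contact_force"],s["moment"],s["gripper_width"])
print(delta(s,(471.75,-326.33,31.52),np.radians(91.7)))
E
```

```text
15.85 [ 472.9219 -326.8493   44.9561] [-0.0142  0.9999  0.0002 -0.0002] [-0.3268 -0.4296 -0.0358] [-0.0251  0.0064  0.068 ] 9.12807922741208
[array([0.0023, 0.0011, 0.0269]), array([ 0.0006, -0.0008, -0.0026])]
```

Request:
{"fn": "carry_out", "kwargs": {"series": [[0.002,0.001,0.008,0,0,0],[0.002,0.001,0.014,0,0,0],[0.002,0.001,0.02,0,0,0],[0.002,0.001,0.025,0,0,0],[0.002,0.001,0.028,0,0,0],[0.002,0.001,0.029,0,0,0]]}}

```text
time_s: 16.45
tcp_pos: [472.0, -326.5, 31.5]
tcp_rot: [-0.014, 1.0, -0.0, -0.0]
contact_force: [-2.5, 1.7, 11.2]
gripper_width: 9.0
```

```bash
python3 - <<'E'
from h import *
np.set_printoptions(precision=4,suppress=True)
s=telemetry.get_state(); print(s["time_s"],s["tcp_pos"],s["tcp_rot"],s["contact_force"],s["moment"],s["gripper_width"])
E
```

```text
16.45 [ 471.9631 -326.4675   31.5082] [-0.0141  0.9999 -0.0002 -0.0001] [-2.4892  1.7478 11.1622] [ 0.3934  0.5392 -0.0094] 9.02646379549161
```

Request:
{"fn": "carry_out", "kwargs": {"series": [[0,0,0,0,0,0],[0,0,0,0,0,0],[0,0,0,0,0,0],[0,0,0,0,0,0],[0,0,0,0,0,0],[0,0,-0.03,0,0,0],[0,0,-0.09,0,0,0],[0,0,-0.18,0,0,0],[0,0,-0.26,0,0,0],[0,0,-0.26,0,0,0]], "jaw": 0.6}}

```text
time_s: 17.45
tcp_pos: [475.6, -328.1, 167.1]
tcp_rot: [-0.014, 1.0, -0.003, 0.005]
contact_force: [1.1, 0.4, 0.8]
gripper_width: 51.0
```

```bash
python3 - <<'E'
from h import *
np.set_printoptions(precision=4,suppress=True)
s,im,C=snap("wrist","w9full.png"); print(s["time_s"],s["tcp_pos"],s["tcp_rot"],s["gripper_width"])
m=(im.max(2)<55).astype(np.uint8)*255
c=blob(m,(290,170,370,310))[0]; print(cv2.boundingRect(c),rect("wrist",c,66,C))
E
```

```text
17.45 [ 475.6187 -328.133   167.1385] [-0.0139  0.9999 -0.0028  0.0051] 51.01121880287029
(325, 208, 14, 51) (array([ 472.1078, -324.9574]), [np.float64(35.60343627929687), np.float64(8.770764923095703)], np.float32(1.4985523))
```

Request:
{"fn": "carry_out", "kwargs": {"series": [[-0.036,0.088,0,0,0,0.2],[-0.072,0.176,0,0,0,0.4],[-0.108,0.264,0,0,0,0.6],[-0.145,0.352,0,0,0,0.8],[-0.181,0.44,0,0,0,1],[-0.217,0.528,0,0,0,1],[-0.253,0.615,0,0,0,1],[-0.253,0.615,0,0,0,1]]}}

```text
time_s: 18.3
tcp_pos: [591.6, -4.6, 160.5]
tcp_rot: [0.239, 0.971, 0.004, 0.0]
contact_force: [-0.3, 0.1, 0.8]
gripper_width: 51.2
```

Request:
{"fn": "carry_out", "kwargs": {"series": [[0,0,0,0,0,0.28],[0,0,0,0,0,0.56],[0,0,0,0,0,0.84],[0,0,0,0,0,1],[0,0,0,0,0,1]]}}

```text
time_s: 18.8
tcp_pos: [589.0, -15.7, 160.2]
tcp_rot: [0.488, 0.873, -0.001, -0.001]
contact_force: [0.8, -0.1, -0.2]
gripper_width: 50.9
```

Request:
{"fn": "carry_out", "kwargs": {"series": [[0,0,0,0,0,0.28],[0,0,0,0,0,0.56],[0,0,0,0,0,0.84],[0,0,0,0,0,1],[0,0,0,0,0,1]]}}

```text
time_s: 19.3
tcp_pos: [589.2, -15.6, 160.4]
tcp_rot: [0.696, 0.718, -0.001, -0.0]
contact_force: [0.5, -0.0, -0.3]
gripper_width: 51.1
```

Request:
{"fn": "carry_out", "kwargs": {"series": [[0,0,0,0,0,0.18],[0,0,0,0,0,0.18],[0,0,0,0,0,0.18]]}}

```text
time_s: 19.6
tcp_pos: [589.6, -15.6, 160.6]
tcp_rot: [0.729, 0.685, -0.0, -0.0]
contact_force: [-0.6, -1.0, -0.1]
gripper_width: 51.3
```

```bash
python3 - <<'E'
from h import *
np.set_printoptions(precision=4,suppress=True)
s,im,C=snap("wrist","w10.png"); print(s["time_s"],s["tcp_pos"],s["tcp_rot"],s["gripper_width"],s["joint_pos"],proj("wrist",(596,-15,62),C))
E
```

```text
19.6 [589.6032 -15.6389 160.5932] [ 0.7287  0.6848 -0.0002 -0.0002] 51.303864428380244 [-0.1501  0.7406  0.172   1.754  -0.1887  0.6635  0.0647] [336.9901 241.8108]
```

View pics/w10.png

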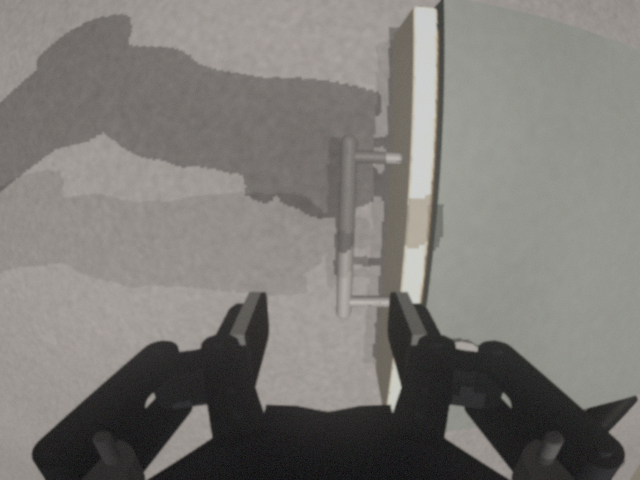

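The handle bar runs from (348,137) to (344,318) px; the drawer front is to its right.

```bash
python3 - <<'E'
from h import *
np.set_printoptions(precision=4,suppress=True)
s=telemetry.get_state(); C=cam("wrist",s)
a,b=plane("wrist",(348,137),64,C),plane("wrist",(344,318),64,C); d=a-b; m=(a+b)/2
print(a,b,np.linalg.norm(d),m,"bar yaw",np.degrees(np.arctan2(d[1],d[0])), "tool y yaw",np.degrees(2*np.arctan2(s["tcp_rot"][1],s["tcp_rot"][0]))-90)
print(s["tcp_pos"],delta(s,(m[0],m[1],62-19+3)))
for uv in [(413,8),(437,8),(388,405)]: print(plane("wrist",uv,100,C))
E
```

```text
[607.0767  54.7992  64.    ] [598.0527 -72.8705  64.    ] 127.98816154649268 [602.5647  -9.0356  64.    ] bar yaw 85.95693195982814 tool y yaw -3.600962615406459
[589.6638 -15.6654 160.6482] [array([0.0148, 0.025 , 0.2293])]
[645.9157 128.586  100.    ]
[659.94   129.2808 100.    ]
[ 626.2924 -129.0086  100.    ]
```

Request:
{"fn": "carry_out", "kwargs": {"series": [[0.0148,0.025,0,0,0,-0.015],[0.0148,0.025,0,0,0,-0.015],[0.0148,0.025,0,0,0,-0.015],[0.0148,0.025,0.07,0,0,-0.015],[0.0148,0.025,0.12,0,0,-0.015],[0.0148,0.025,0.16,0,0,-0.015],[0.0148,0.025,0.2,0,0,-0.015],[0.0148,0.025,0.229,0,0,-0.015],[0.0148,0.025,0.229,0,0,-0.015]], "jaw": 0.3}}

```text
time_s: 20.55
tcp_pos: [601.8, -9.5, 45.5]
tcp_rot: [0.727, 0.686, -0.001, -0.001]
contact_force: [0.9, -0.1, 0.1]
gripper_width: 25.7
```

Request:
{"fn": "carry_out", "kwargs": {"series": [[0,0,0,0,0,0],[0,0,0,0,0,0],[0,0,0,0,0,0],[0,0,0,0,0,0],[0,0,0,0,0,0]], "jaw": 0, "newtons": 50}}

```text
time_s: 21.05
tcp_pos: [602.2, -9.3, 46.4]
tcp_rot: [0.728, 0.686, -0.0, -0.0]
contact_force: [-3.3, -1.3, 0.9]
gripper_width: 9.2
```

```bash
python3 - <<'E'
from h import *
np.set_printoptions(precision=4,suppress=True)
s=telemetry.get_state(); print(s["time_s"],s["tcp_pos"],s["tcp_rot"],s["contact_force"],s["moment"],s["gripper_width"])
E
```

```text
21.05 [602.2086  -9.334   46.3552] [ 0.7275  0.6861 -0.0004 -0.0003] [-3.3469 -1.2698  0.9191] [-0.1866  0.5166 -0.2583] 9.249199910080225
```

Request:
{"fn": "carry_out", "kwargs": {"series": [[0.0003,-0.02,0,0,0,0],[0.0007,-0.05,0,0,0,0],[0.001,-0.08,0,0,0,0],[0.0014,-0.12,0,0,0,0],[0.002,-0.16,0,0,0,0],[0.0024,-0.2,0,0,0,0],[0.003,-0.24,0,0,0,0],[0.0034,-0.265,0,0,0,0],[0.0034,-0.282,0,0,0,0],[0.0034,-0.284,0,0,0,0]]}}

```text
time_s: 22.05
tcp_pos: [462.6, 1.9, 46.4]
tcp_rot: [0.727, 0.687, 0.002, 0.001]
contact_force: [2.5, 3.4, -3.1]
gripper_width: 9.2
```

```bash
python3 - <<'E'
from h import *
np.set_printoptions(precision=4,suppress=True)
s=telemetry.get_state(); print(s["time_s"],s["tcp_pos"],s["tcp_rot"],s["contact_force"],s["moment"],s["gripper_width"])
print(np.linalg.norm(s["tcp_pos"]-[602.2,-9.3,46.4]))
E
```

```text
22.05 [462.6448   1.9173  46.3502] [0.727  0.6866 0.0015 0.0007] [ 2.5415  3.3615 -3.1385] [ 0.634  -0.6364 -0.2337] 9.23624221717093
140.00530050474845
```

Request:
{"fn": "carry_out", "kwargs": {"series": [[0,-0.004,0,0,0,0],[0,-0.006,0,0,0,0],[0,-0.006,0,0,0,0]]}}

```text
time_s: 22.35
tcp_pos: [462.7, 1.9, 46.4]
tcp_rot: [0.727, 0.687, 0.003, 0.002]
contact_force: [6.4, 3.5, -5.6]
gripper_width: 9.4
```

Request:
{"fn": "carry_out", "kwargs": {"series": [[0,0.006,0,0,0,0],[0,0.006,0,0,0,0],[0,0.006,0,0,0,0],[0,0.006,0,0,0,0],[0,0.006,-0.03,0,0,0],[0,0.006,-0.1,0,0,0],[0,0.006,-0.2,0,0,0],[0,0.006,-0.29,0,0,0],[0,0.006,-0.29,0,0,0]], "jaw": 0.3}}

```text
time_s: 23.25
tcp_pos: [463.9, 0.5, 196.0]
tcp_rot: [0.728, 0.686, 0.004, 0.003]
contact_force: [1.4, -0.5, 0.3]
gripper_width: 25.6
```

```bash
python3 - <<'E'
from h import *
np.set_printoptions(precision=4,suppress=True)
s,im,C=snap("side"); print(s["time_s"],s["tcp_pos"],s["tcp_rot"],s["contact_force"])
s2,im2,C2=snap("scene")
cv2.imwrite("pics/d1.png",np.hstack([im[120:420,140:540],im2[180:480,200:600]]))
# modules: orange strips
for n,i,c in (("side",im,C),("scene",im2,C2)):
    h=cv2.cvtColor(i,cv2.COLOR_BGR2HSV); m=cv2.inRange(h,(5,150,120),(16,255,255))
    for k in blob(m,(0,100,640,480),6): print(n,cv2.boundingRect(k),plane(n,np.mean(k[:,0],0),36,c))
E
```

```text
23.25 [463.8566   0.5486 196.0131] [0.7276 0.686  0.0037 0.0031] [ 1.4179 -0.4676  0.325 ]
side (128, 104, 38, 17) [512.5735 941.1263  36.    ]
side (201, 208, 5, 8) [411.3337 257.0033  36.    ]
side (292, 160, 6, 5) [742.5377 321.7996  36.    ]
scene (414, 398, 31, 23) [775.2728 372.9679  36.    ]
scene (455, 291, 16, 10) [452.9834 252.0411  36.    ]
scene (509, 321, 8, 6) [464.5787 378.1318  36.    ]
```

View pics/d1.png

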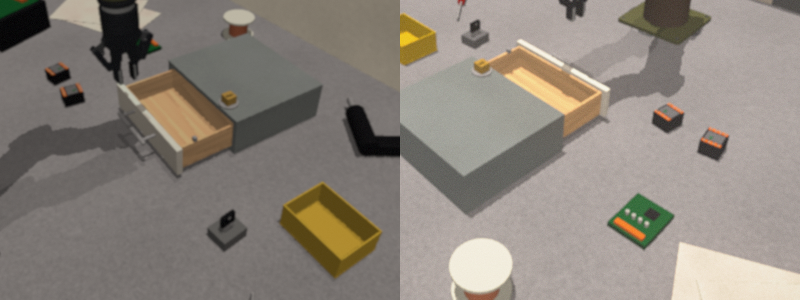

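Request:
{"fn": "carry_out", "kwargs": {"series": [[0.05,-0.008,-0.068,0,0,0],[0.14,-0.02,-0.068,0,0,0],[0.24,-0.035,-0.068,0,0,0],[0.34,-0.05,-0.068,0,0,0],[0.44,-0.068,-0.068,0,0,0],[0.506,-0.078,-0.068,0,0,0],[0.506,-0.078,-0.068,0,0,0],[0.506,-0.078,-0.068,0,0,0]], "jaw": 0.85}}

```text
time_s: 24.15
tcp_pos: [435.5, 255.7, 223.5]
tcp_rot: [0.727, 0.687, -0.002, -0.0]
contact_force: [0.4, -1.3, -0.8]
gripper_width: 72.6
```

```bash
python3 - <<'E'
from h import *
np.set_printoptions(precision=4,suppress=True)
s,im,C=snap("wrist","m1.png"); print(s["time_s"],s["tcp_pos"],s["tcp_rot"],s["joint_pos"])
h=cv2.cvtColor(im,cv2.COLOR_BGR2HSV); m=cv2.inRange(h,(5,150,100),(18,255,255))
for k in blob(m,(0,0,640,480),15): print(cv2.boundingRect(k),rect("wrist",k,36,C))
E
```

```text
24.15 [435.5167 255.6731 223.4605] [ 0.7266  0.687  -0.0021 -0.0002] [-0.7932  0.5614  0.2713  1.9422 -0.2306  0.6719 -0.4356]
(298, 63, 17, 48) (array([422.5122, 371.0214]), [np.float64(42.9843505859375), np.float64(9.171649932861328)], np.float32(95.8631))
(294, 187, 15, 46) (array([410.6585, 260.8179]), [np.float64(42.65525817871094), np.float64(9.07994384765625)], np.float32(78.994156))
(604, 80, 9, 52) (array([741.7052, 365.0496]), [np.float64(56.813226318359376), np.float64(12.946885681152343)], np.float32(88.85644))
(339, 193, 16, 46) (array([452.5269, 252.7593]), [np.float64(42.657754516601564), np.float64(9.042601776123046)], np.float32(78.827354))
(346, 56, 17, 48) (array([464.9884, 375.2969]), [np.float64(42.97684326171875), np.float64(8.9457763671875)], np.float32(95.86412))
```

View pics/m1.png

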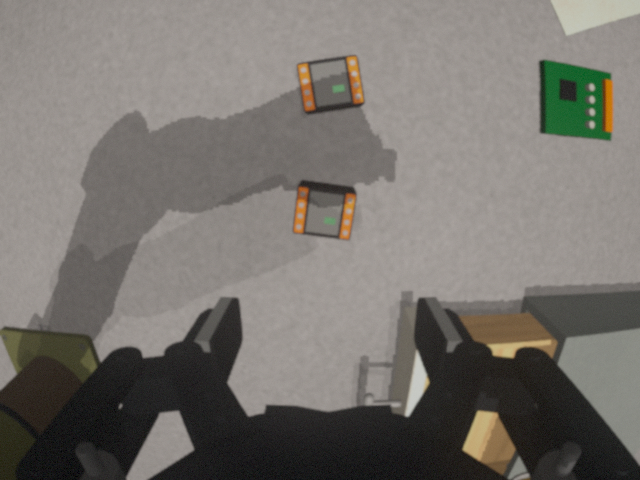

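Request:
{"fn": "carry_out", "kwargs": {"series": [[0.0018,-0.008,0,0,0,-0.28],[0.0018,-0.008,0,0,0,-0.56],[0.0018,-0.008,0,0,0,-0.84],[0.0018,-0.008,0,0,0,-0.92],[0.0018,-0.008,0,0,0,-0.92]], "jaw": 1}}

```text
time_s: 24.7
tcp_pos: [433.1, 254.5, 224.8]
tcp_rot: [0.544, 0.839, -0.001, -0.0]
contact_force: [-0.5, -0.3, 0.8]
gripper_width: 85.5
```

Request:
{"fn": "carry_out", "kwargs": {"series": [[0,0,0.04,0,0,-0.28],[0,0,0.08,0,0,-0.56],[0,0,0.12,0,0,-0.84],[0,0,0.14,0,0,-0.92],[0,0,0.14,0,0,-0.92]]}}

```text
time_s: 25.2
tcp_pos: [432.3, 255.3, 154.0]
tcp_rot: [0.329, 0.944, -0.001, -0.001]
contact_force: [-0.4, 0.2, 0.7]
gripper_width: 85.4
```

Request:
{"fn": "carry_out", "kwargs": {"series": [[0,0,0.04,0,0,-0.28],[0,0,0.08,0,0,-0.56],[0,0,0.12,0,0,-0.84],[0,0,0.13,0,0,-0.897],[0,0,0.13,0,0,-0.897],[0,0,0.13,0,0,-0.897]]}}

```text
time_s: 25.8
tcp_pos: [433.6, 257.1, 91.2]
tcp_rot: [0.1, 0.995, 0.0, 0.001]
contact_force: [-0.4, -0.2, 0.3]
gripper_width: 85.3
```

```bash
cat > mod.py <<'E'
from h import *
np.set_printoptions(precision=4,suppress=True)
s,im,C=snap("wrist"); print(s["time_s"],s["tcp_pos"],s["joint_pos"][6])
h=cv2.cvtColor(im,cv2.COLOR_BGR2HSV); m=cv2.inRange(h,(5,150,100),(18,255,255))
B=[]
for k in blob(m,(0,0,640,480),15):
    r=rect("wrist",k,36,C)
    print(cv2.boundingRect(k),r)
    if 38<r[1][0]<47 and r[1][1]<12: B.append(r)
for i in range(len(B)):
    for j in range(i):
        if 38<np.linalg.norm(B[i][0]-B[j][0])<52:
            c=(B[i][0]+B[j][0])/2; y=(B[i][2]+B[j][2])/2
            print("MODULE",c,y); print(delta(s,(*c,6),np.radians(y)))
E
python3 mod.py
```

```text
25.8 [433.6112 257.1053  91.2334] 0.5116734317476251
(284, 216, 79, 17) (array([410.7322, 260.543 ]), [np.float64(43.03775329589844), np.float64(9.132276153564453)], np.float32(78.54898))
(479, 193, 62, 33) (array([422.6898, 371.3709]), [np.float64(42.528387451171874), np.float64(10.067160034179688)], np.float32(95.77578))
(288, 288, 73, 14) (array([452.6046, 252.407 ]), [np.float64(42.63387756347656), np.float64(8.508004760742187)], np.float32(78.92346))
(489, 257, 58, 31) (array([465.1791, 375.4439]), [np.float64(42.62605590820313), np.float64(8.871011352539062)], np.float32(95.82546))
MODULE [431.6684 256.475 ] 78.73622
[array([ 0.0038, -0.0021,  0.1705]), array([ 0.0014,  0.0027, -0.0055])]
MODULE [443.9345 373.4074] 95.80062
[array([0.0261, 0.232 , 0.1706]), array([ 0.001 ,  0.0029, -0.5743])]
```

Module A confirmed at the same place. Grasp it and lift.

Request:
{"fn": "carry_out", "kwargs": {"series": [[0.004,-0.002,0.06,0,0,0],[0.004,-0.002,0.12,0,0,0],[0.004,-0.002,0.16,0,0,0],[0.004,-0.002,0.17,0,0,0],[0.004,-0.002,0.17,0,0,0]]}}

```text
time_s: 26.35
tcp_pos: [431.0, 256.4, 5.5]
tcp_rot: [0.098, 0.995, -0.0, 0.0]
contact_force: [0.4, 1.1, 0.6]
gripper_width: 85.7
```

Request:
{"fn": "carry_out", "kwargs": {"series": [[0,0,0,0,0,0],[0,0,0,0,0,0],[0,0,0,0,0,0],[0,0,0,0,0,0],[0,0,0,0,0,0],[0,0,0,0,0,0],[0,0,0,0,0,0]], "jaw": 0, "newtons": 40}}

```text
time_s: 27.05
tcp_pos: [431.4, 256.5, 6.4]
tcp_rot: [0.098, 0.995, 0.001, 0.001]
contact_force: [0.5, -0.7, 6.4]
gripper_width: 45.6
```

Request:
{"fn": "carry_out", "kwargs": {"series": [[0,0,-0.04,0,0,0],[0,0,-0.1,0,0,0],[0,0,-0.18,0,0,0],[0,0,-0.26,0,0,0],[0,0,-0.32,0,0,0],[0,0,-0.32,0,0,0]]}}

```text
time_s: 27.65
tcp_pos: [432.9, 257.6, 169.4]
tcp_rot: [0.098, 0.995, 0.003, 0.003]
contact_force: [0.7, 1.1, -1.3]
gripper_width: 45.2
```

```bash
cat > to.py <<'E'
from h import *
np.set_printoptions(precision=4,suppress=True)
s=telemetry.get_state(); print(s["time_s"],s["tcp_pos"],s["tcp_rot"],s["gripper_width"],s["contact_force"],s["joint_pos"])
a=[float(v) for v in sys.argv[1:]]
print(delta(s,a[:3],np.radians(a[3])))
E
python3 to.py 573.5 54.3 170 86
```

```text
27.65 [432.9304 257.5992 169.4015] [0.0982 0.9952 0.0028 0.0032] 45.18568761137574 [ 0.6723  1.1477 -1.322 ] [-0.5203  0.6277 -0.1718  1.9987  0.2033  0.5226  0.5384]
[array([-0.3552, -0.3438, -0.0013]), array([ 0.0112,  0.0119, -0.2423])]
```

Request:
{"fn": "carry_out", "kwargs": {"series": [[-0.06,-0.058,0,0,0,-0.12],[-0.12,-0.116,0,0,0,-0.24],[-0.18,-0.174,0,0,0,-0.242],[-0.24,-0.232,0,0,0,-0.242],[-0.3,-0.29,0,0,0,-0.242],[-0.34,-0.33,0,0,0,-0.242],[-0.355,-0.344,0,0,0,-0.242],[-0.355,-0.344,0,0,0,-0.242]]}}

```text
time_s: 28.45
tcp_pos: [571.3, 51.5, 164.4]
tcp_rot: [0.036, 0.999, -0.0, -0.001]
contact_force: [-0.4, 0.2, -1.2]
gripper_width: 45.7
```

```bash
python3 to.py 573.5 54.3 30 86; python3 - <<'E'
from h import *
s,im,C=snap("wrist","m2full.png")
H=np.array([462.6,1.9]);dx=np.array([.9976,-.0698]);dy=np.array([.0698,.9976])
for a,b,z,col in [(47,0,22,(0,0,255)),(47,129,22,(0,0,255)),(47,-129,22,(0,0,255)),(181,129,22,(255,0,0)),(181,-129,22,(255,0,0)),(107,60,22,(0,255,0)),(107,-60,22,(0,255,0)),(47,129,88,(255,0,255)),(47,-129,88,(255,0,255))]:
    p=proj("wrist",(*(H+a*dx+b*dy),z),C); cv2.circle(im,tuple(int(round(v)) for v in p),3,col,-1)
cv2.imwrite("pics/m2.png",im)
E
```

```text
28.45 [571.316   51.4813 164.4461] [ 0.0361  0.9993 -0.0003 -0.0005] 45.68048265910461 [-0.354   0.2353 -1.2246] [-0.0091  0.7178 -0.2751  1.7855  0.2889  0.6791  1.0526]
[array([-0.0042,  0.0061,  0.2689]), array([-0.0013, -0.002 , -0.0045])]
```

View pics/m2.png

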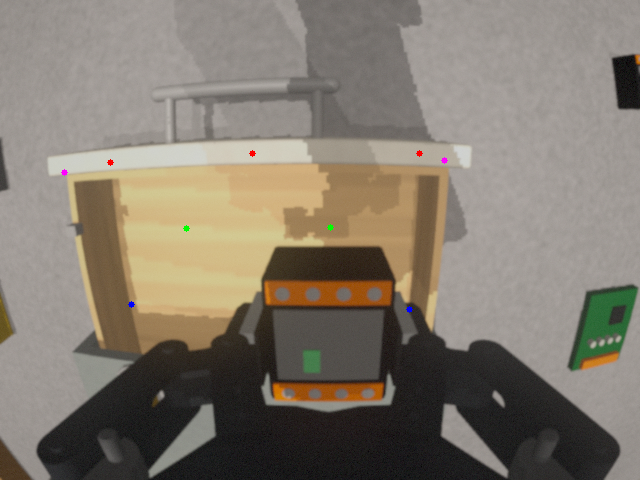

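Request:
{"fn": "carry_out", "kwargs": {"series": [[-0.004,0.006,0.05,0,0,0],[-0.004,0.006,0.12,0,0,0],[-0.004,0.006,0.19,0,0,0],[-0.004,0.006,0.23,0,0,0],[-0.004,0.006,0.25,0,0,0],[-0.004,0.006,0.26,0,0,0],[-0.004,0.006,0.265,0,0,0],[-0.004,0.006,0.268,0,0,0],[-0.004,0.006,0.268,0,0,0]]}}

```text
time_s: 29.4
tcp_pos: [574.2, 56.1, 32.1]
tcp_rot: [0.035, 0.999, 0.0, 0.001]
contact_force: [0.8, 0.3, -1.8]
gripper_width: 45.5
```

```bash
python3 to.py 573.5 54.3 28.4 86
```

```text
29.4 [574.1548  56.0903  32.0532] [0.0346 0.9994 0.0002 0.0007] 45.47484518767974 [ 0.7832  0.3488 -1.7671] [-0.0729  0.9252 -0.1804  1.841   0.3704  0.4067  0.977 ]
[array([ 0.0011, -0.0037,  0.0073]), array([0.0009, 0.0026, 0.0011])]
```

Request:
{"fn": "carry_out", "kwargs": {"series": [[0,0,0.003,0,0,0],[0,0,0.006,0,0,0],[0,0,0.007,0,0,0],[0,0,0.007,0,0,0]]}}

```text
time_s: 29.8
tcp_pos: [574.0, 55.8, 28.4]
tcp_rot: [0.035, 0.999, 0.0, 0.0]
contact_force: [-1.9, -0.5, 4.2]
gripper_width: 45.1
```

Request:
{"fn": "carry_out", "kwargs": {"series": [[0,0,0,0,0,0],[0,0,0,0,0,0],[0,0,0,0,0,0],[0,0,0,0,0,0],[0,0,-0.03,0,0,0],[0,0,-0.08,0,0,0],[0,0,-0.16,0,0,0],[0,0,-0.24,0,0,0],[0,0,-0.3,0,0,0],[0,0,-0.3,0,0,0]], "jaw": 0.75}}

```text
time_s: 30.8
tcp_pos: [576.6, 56.6, 183.2]
tcp_rot: [0.035, 0.999, 0.001, 0.005]
contact_force: [0.0, 0.5, 0.1]
gripper_width: 64.0
```

```bash
python3 to.py 443.9 373.4 130 95.8; python3 - <<'E'
from h import *
s,im,C=snap("wrist","m3full.png"); C2=list(C)
h=cv2.cvtColor(im,cv2.COLOR_BGR2HSV); m=cv2.inRange(h,(5,180,150),(14,255,255))
for k in blob(m,(0,0,640,480),30): print(cv2.boundingRect(k),rect("wrist",k,58,C))
E
```

```text
30.8 [576.6428  56.5849 183.212 ] [0.0348 0.9994 0.0011 0.0048] 63.99226676021913 [0.0389 0.4671 0.0695] [-0.007   0.6947 -0.2902  1.7626  0.2837  0.7154  1.0539]
[array([0.3099, 0.6134, 0.105 ]), array([ 0.0033,  0.0185, -0.3262])]
(332, 249, 22, 10) (array([596.87441406,  68.18345947]), [np.float64(16.136802673339844), np.float64(7.292398071289062)], np.float32(85.93582))
```

Request:
{"fn": "carry_out", "kwargs": {"series": [[0.03,0.06,0,0,0,-0.15],[0.075,0.147,0,0,0,-0.32],[0.12,0.237,0,0,0,-0.32],[0.165,0.327,0,0,0,-0.32],[0.21,0.417,0,0,0,-0.32],[0.255,0.507,0.03,0,0,-0.32],[0.29,0.58,0.08,0,0,-0.32],[0.31,0.613,0.12,0,0,-0.32],[0.31,0.613,0.15,0,0,-0.32],[0.31,0.613,0.15,0,0,-0.32]], "jaw": 1}}

```text
time_s: 31.85
tcp_pos: [437.7, 371.4, 100.1]
tcp_rot: [-0.05, 0.999, -0.002, -0.002]
contact_force: [-0.4, 0.3, 0.4]
gripper_width: 85.6
```

```bash
python3 mod.py
```

```text
31.85 [437.6927 371.4123 100.0992] 0.5878391012187382
(292, 227, 73, 15) (array([422.8443, 371.1094]), [np.float64(42.007476806640625), np.float64(8.448487854003906)], np.float32(95.85037))
(294, 294, 69, 13) (array([464.9359, 375.3742]), [np.float64(42.31441040039063), np.float64(8.375764465332031)], np.float32(95.89909))
MODULE [443.8901 373.2418] 95.87473
[array([-0.0136,  0.0031,  0.1881]), array([-0.0077, -0.0096, -0.0035])]
```

Request:
{"fn": "carry_out", "kwargs": {"series": [[-0.008,0.002,0.0,0,0,0],[-0.008,0.002,0.06,0,0,0],[-0.008,0.002,0.12,0,0,0],[-0.008,0.002,0.16,0,0,0],[-0.008,0.002,0.18,0,0,0],[-0.008,0.002,0.185,0,0,0],[-0.008,0.002,0.185,0,0,0]]}}

```text
time_s: 32.6
tcp_pos: [444.9, 374.0, 11.0]
tcp_rot: [-0.049, 0.999, 0.0, 0.001]
contact_force: [0.2, 0.7, 0.1]
gripper_width: 85.9
```

```bash
python3 to.py 443.9 373.3 6 95.9
```

```text
32.6 [444.8757 373.9529  11.043 ] [-0.0488  0.9988  0.0004  0.0005] 85.87804707296827 [0.243  0.7373 0.1488] [-0.6859  0.9632 -0.1604  1.8293  0.3649  0.3764  0.5492]
[array([ 0.0021, -0.0011,  0.0101]), array([ 0.0016,  0.0021, -0.0102])]
```

Request:
{"fn": "carry_out", "kwargs": {"series": [[0.002,-0.001,0.009,0,0,0],[0.002,-0.001,0.009,0,0,0],[0.002,-0.001,0.009,0,0,0],[0.002,-0.001,0.009,0,0,0],[0.002,-0.001,0.009,0,0,0],[0.002,-0.001,0.009,0,0,0],[0.002,-0.001,0.009,0,0,0],[0.002,-0.001,0.009,0,0,0],[0.002,-0.001,0.009,0,0,0]], "jaw": 0, "newtons": 40}}

```text
time_s: 33.5
tcp_pos: [443.4, 373.3, 6.5]
tcp_rot: [-0.049, 0.999, 0.0, 0.0]
contact_force: [0.1, -0.5, 5.8]
gripper_width: 45.2
```

Request:
{"fn": "carry_out", "kwargs": {"series": [[0,0,-0.04,0,0,0],[0,0,-0.1,0,0,0],[0,0,-0.18,0,0,0],[0,0,-0.26,0,0,0],[0,0,-0.32,0,0,0],[0,0,-0.32,0,0,0],[0,0,-0.32,0,0,0]]}}

```text
time_s: 34.2
tcp_pos: [443.0, 372.9, 165.8]
tcp_rot: [-0.049, 0.999, 0.0, 0.0]
contact_force: [-0.5, -0.5, -3.3]
gripper_width: 45.7
```

```bash
python3 to.py 565.1 -65.5 170 86
```

```text
34.2 [443.0492 372.9406 165.8129] [-0.0491  0.9988  0.0001  0.0001] 45.72472545466246 [-0.5231 -0.4921 -3.2645] [-0.6209  0.721  -0.2714  1.7692  0.2822  0.6893  0.622 ]
[array([-0.1569, -0.8966, -0.0084]), array([0.0003, 0.0005, 0.321 ])]
```

Request:
{"fn": "carry_out", "kwargs": {"series": [[-0.01,-0.06,0,0,0,0.16],[-0.026,-0.15,0,0,0,0.32],[-0.043,-0.245,0,0,0,0.32],[-0.06,-0.34,0,0,0,0.32],[-0.077,-0.44,0,0,0,0.32],[-0.094,-0.535,0,0,0,0.32],[-0.11,-0.63,0,0,0,0.32],[-0.127,-0.725,0,0,0,0.32],[-0.143,-0.815,0,0,0,0.32],[-0.157,-0.897,0,0,0,0.32]]}}

```text
time_s: 35.2
tcp_pos: [564.1, -68.2, 163.5]
tcp_rot: [0.035, 0.999, -0.0, -0.002]
contact_force: [0.7, -0.4, -1.5]
gripper_width: 45.0
```

Request:
{"fn": "carry_out", "kwargs": {"series": [[0,0,0,0,0,0],[0,0,0,0,0,0],[0,0,0.05,0,0,0],[0,0,0.12,0,0,0],[0,0,0.15,0,0,0],[0,0,0.15,0,0,0]]}}

```text
time_s: 35.8
tcp_pos: [562.4, -63.1, 87.7]
tcp_rot: [0.033, 0.999, 0.001, -0.004]
contact_force: [0.4, -0.7, -1.7]
gripper_width: 45.4
```

```bash
python3 to.py 565.1 -65.5 28.4 86
```

```text
35.8 [562.3505 -63.0541  87.661 ] [ 0.0329  0.9995  0.0006 -0.0037] 45.3843493806345 [ 0.393  -0.679  -1.6605] [ 0.1827  0.8309 -0.26    1.8493  0.3898  0.5188  1.1662]
[array([-0.0067, -0.0046,  0.1185]), array([ 0.0019, -0.0141,  0.0078])]
```

Request:
{"fn": "carry_out", "kwargs": {"series": [[-0.004,-0.003,0.03,0,0,0],[-0.004,-0.003,0.06,0,0,0],[-0.004,-0.003,0.085,0,0,0],[-0.004,-0.003,0.1,0,0,0],[-0.004,-0.003,0.108,0,0,0],[-0.004,-0.003,0.11,0,0,0],[-0.004,-0.003,0.11,0,0,0],[-0.004,-0.003,0.11,0,0,0]]}}

```text
time_s: 36.6
tcp_pos: [567.6, -67.1, 36.3]
tcp_rot: [0.035, 0.999, 0.0, 0.001]
contact_force: [0.9, 0.8, -1.5]
gripper_width: 45.7
```

```bash
python3 to.py 565.1 -65.5 28.4 86
```

```text
36.6 [567.6116 -67.0845  36.2761] [0.0346 0.9994 0.0001 0.0005] 45.694576468091576 [ 0.9128  0.8311 -1.5441] [ 0.1594  0.9162 -0.2106  1.8555  0.4257  0.4129  1.1379]
[array([0.0052, 0.0028, 0.0157]), array([0.0003, 0.0019, 0.001 ])]
```

Good enough in x/y; lower 8 mm, release, and rise.

Request:
{"fn": "carry_out", "kwargs": {"series": [[0,0,0.006,0,0,0],[0,0,0.011,0,0,0],[0,0,0.014,0,0,0],[0,0,0.0155,0,0,0],[0,0,0.0155,0,0,0],[0,0,0.0155,0,0,0]]}}

```text
time_s: 37.2
tcp_pos: [567.3, -67.1, 28.4]
tcp_rot: [0.035, 0.999, -0.0, 0.0]
contact_force: [-1.9, -1.0, 4.3]
gripper_width: 45.4
```

Request:
{"fn": "carry_out", "kwargs": {"series": [[0,0,0,0,0,0],[0,0,0,0,0,0],[0,0,0,0,0,0],[0,0,0,0,0,0],[0,0,-0.03,0,0,0],[0,0,-0.08,0,0,0],[0,0,-0.16,0,0,0],[0,0,-0.24,0,0,0],[0,0,-0.3,0,0,0],[0,0,-0.3,0,0,0]], "jaw": 0.75}}

```text
time_s: 38.2
tcp_pos: [570.2, -67.0, 183.4]
tcp_rot: [0.035, 0.999, 0.0, 0.005]
contact_force: [0.1, -0.3, -0.0]
gripper_width: 64.0
```

```bash
python3 to.py 455 2.4 170 -4; python3 - <<'E'
from h import *
s,im,C=snap("scene","f_scene.png"); s,i2,C=snap("side","f_side.png"); s,i3,C=snap("wrist","f_wrist.png")
cv2.imwrite("pics/d2.png",np.vstack([np.hstack([im[180:480,240:640],i2[120:420,140:540]]),np.hstack([cv2.resize(i3,(400,300)),i3[0:300,120:520]])]))
E
```

```text
38.2 [570.2348 -67.007  183.4109] [0.0348 0.9994 0.0001 0.0048] 64.03528398034626 [ 0.1206 -0.2983 -0.0027] [ 0.2343  0.6929 -0.3351  1.7768  0.3262  0.7167  1.2261]
[array([0.2398, 0.1225, 0.0246]), array([-0.0138,  0.0153, -2.9994])]
```

View pics/d2.png

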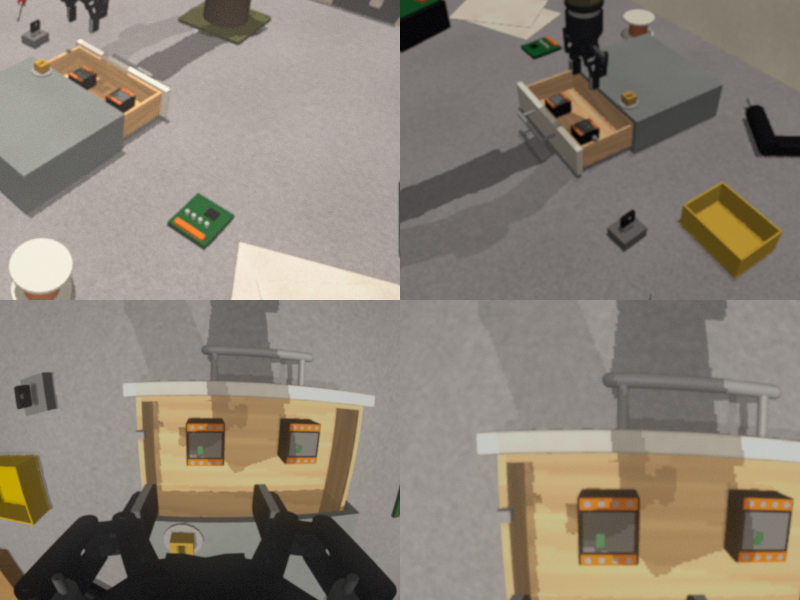

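The views show both modules flat and side by side in the drawer (wrist inset (205,440) and (300,440)). The key is upright in its stand, and the bench has no more modules. Next I push the drawer shut by the handle with shut fingers.

Request:
{"fn": "carry_out", "kwargs": {"series": [[0.06,0.025,0,0,0,0],[0.14,0.06,0,0,0,0],[0.22,0.095,0,0,0,0],[0.285,0.122,0,0,0,0],[0.285,0.122,0,0,0,0],[0.285,0.122,0.06,0,0,0],[0.285,0.122,0.12,0,0,0],[0.285,0.122,0.16,0,0,0],[0.285,0.122,0.16,0,0,0],[0.285,0.122,0.16,0,0,0]], "jaw": 0}}

```text
time_s: 39.35
tcp_pos: [429.1, 3.4, 97.6]
tcp_rot: [0.035, 0.999, -0.0, -0.001]
contact_force: [0.1, 0.2, -0.2]
gripper_width: -0.1
```

```bash
python3 to.py 432 4 46 86
```

```text
39.35 [429.093    3.4404  97.6048] [ 0.0346  0.9994 -0.0002 -0.0008] -0.0825144818610419 [ 0.0751  0.1872 -0.2367] [-0.0338  0.7166 -0.1308  2.255   0.4577  0.1956  0.9187]
[array([-0.0059,  0.0016,  0.1032]), array([-0.001 , -0.003 ,  0.0012])]
```

Wrist joint 6 is near its limit here, so I'll grip the handle bar again instead, which worked before.

Request:
{"fn": "carry_out", "kwargs": {"series": [[0,0,-0.06,0,0,0],[-0.067,0.0016,-0.12,0,0,0.28],[-0.067,0.0016,-0.12,0,0,0.56],[-0.067,0.0016,-0.12,0,0,0.84],[-0.067,0.0016,-0.12,0,0,1],[-0.067,0.0016,-0.12,0,0,1]], "jaw": 0.3}}

```text
time_s: 39.95
tcp_pos: [463.2, 2.0, 159.3]
tcp_rot: [0.292, 0.956, 0.0, 0.001]
contact_force: [1.0, 0.2, -0.1]
gripper_width: 25.7
```

Request:
{"fn": "carry_out", "kwargs": {"series": [[0,0,0,0,0,0.28],[0,0,0,0,0,0.56],[0,0,0,0,0,0.84],[0,0,0,0,0,1],[0,0,0,0,0,1]]}}

```text
time_s: 40.45
tcp_pos: [462.9, 2.2, 158.6]
tcp_rot: [0.529, 0.849, 0.0, 0.0]
contact_force: [0.3, 0.2, 0.3]
gripper_width: 25.7
```

Request:
{"fn": "carry_out", "kwargs": {"series": [[0,0,0,0,0,0.28],[0,0,0,0,0,0.56],[0,0,0,0,0,0.84],[0,0,0,0,0,1],[0,0,0,0,0,1],[0,0,0,0,0,1],[0,0,0,0,0,1]]}}

```text
time_s: 41.15
tcp_pos: [462.7, 2.1, 158.1]
tcp_rot: [0.73, 0.683, 0.0, -0.0]
contact_force: [-0.0, -0.2, 1.0]
gripper_width: 26.1
```

```bash
python3 to.py 462.6 1.9 46.4 -4
```

```text
41.15 [462.7202   2.1297 158.1433] [ 0.7303  0.6832  0.0002 -0.0002] 26.11389251954775 [-0.0475 -0.1592  1.0397] [-0.1847  0.6179  0.1273  2.1258 -0.1876  0.4081  0.0252]
[array([-0.0006, -0.0002,  0.2235]), array([ 0.0001, -0.0009,  0.0061])]
```

Request:
{"fn": "carry_out", "kwargs": {"series": [[0,0,0.05,0,0,0],[0,0,0.1,0,0,0],[0,0,0.15,0,0,0],[0,0,0.19,0,0,0],[0,0,0.21,0,0,0],[0,0,0.2235,0,0,0],[0,0,0.2235,0,0,0],[0,0,0.2235,0,0,0]]}}

```text
time_s: 41.95
tcp_pos: [463.1, 2.1, 46.8]
tcp_rot: [0.731, 0.682, 0.0, 0.0]
contact_force: [0.6, 0.1, 0.3]
gripper_width: 25.7
```

Request:
{"fn": "carry_out", "kwargs": {"series": [[0,0,0,0,0,0],[0,0,0,0,0,0],[0,0,0,0,0,0],[0,0,0,0,0,0],[0,0,0,0,0,0]], "jaw": 0, "newtons": 50}}

```text
time_s: 42.45
tcp_pos: [463.2, 2.1, 47.1]
tcp_rot: [0.731, 0.682, 0.001, 0.0]
contact_force: [-0.7, 0.1, 5.9]
gripper_width: 9.1
```

```bash
python3 to.py 602.2 -9.3 46.4 -4
```

```text
42.45 [463.1568   2.1316  47.0737] [0.7312 0.6822 0.0006 0.0004] 9.107942502699643 [-0.741   0.0682  5.922 ] [-0.1256  0.8418  0.035   2.1838 -0.2236  0.1178  0.0504]
[array([-0.0035,  0.279 ,  0.0017]), array([ 0.0027, -0.0005,  0.0008])]
```

Request:
{"fn": "carry_out", "kwargs": {"series": [[0,0.01,0,0,0,0],[-0.0005,0.03,0,0,0,0],[-0.001,0.055,0,0,0,0],[-0.001,0.085,0,0,0,0],[-0.0015,0.115,0,0,0,0],[-0.0015,0.145,0,0,0,0],[-0.002,0.175,0,0,0,0],[-0.0025,0.2,0,0,0,0],[-0.003,0.22,0,0,0,0],[-0.003,0.235,0,0,0,0]]}}

```text
time_s: 43.45
tcp_pos: [580.4, -7.3, 47.2]
tcp_rot: [0.731, 0.682, 0.0, 0.0]
contact_force: [-1.6, 1.0, 6.7]
gripper_width: 9.1
```

Request:
{"fn": "carry_out", "kwargs": {"series": [[0,0.014,0,0,0,0],[0,0.026,0,0,0,0],[0,0.036,0,0,0,0],[0,0.043,0,0,0,0],[0,0.0465,0,0,0,0],[0,0.0475,0,0,0,0],[0,0.0475,0,0,0,0]]}}

```text
time_s: 44.15
tcp_pos: [602.2, -9.1, 47.1]
tcp_rot: [0.731, 0.682, -0.001, -0.001]
contact_force: [-3.3, 0.4, 7.5]
gripper_width: 9.2
```

```bash
python3 to.py 602.2 -9.3 46.4 -4
```

```text
44.15 [602.2484  -9.1267  47.1275] [ 0.7312  0.6821 -0.0007 -0.0009] 9.22326740695342 [-3.3088  0.3763  7.5492] [-0.1218  0.9234  0.1082  1.7648 -0.1939  0.4659  0.048 ]
[array([-0.0004, -0.0001,  0.0015]), array([-0.0042, -0.0003,  0.0006])]
```

Request:
{"fn": "carry_out", "kwargs": {"series": [[0,0.003,0,0,0,0],[0,0.005,0,0,0,0],[0,0.006,0,0,0,0],[0,0.006,0,0,0,0]]}}

```text
time_s: 44.55
tcp_pos: [602.2, -9.1, 47.1]
tcp_rot: [0.731, 0.682, -0.003, -0.003]
contact_force: [-8.8, 1.1, 12.8]
gripper_width: 9.4
```

Request:
{"fn": "carry_out", "kwargs": {"series": [[0,0,0,0,0,0],[0,0,0,0,0,0],[0,0,0,0,0,0],[0,0,0,0,0,0],[0,0,-0.04,0,0,0],[0,0,-0.12,0,0,0],[0,0,-0.21,0,0,0],[0,0,-0.3,0,0,0],[0,0,-0.34,0,0,0]], "jaw": 0.3}}

```text
time_s: 45.45
tcp_pos: [609.4, -9.7, 220.8]
tcp_rot: [0.731, 0.682, 0.003, 0.003]
contact_force: [0.5, -0.3, -0.3]
gripper_width: 25.3
```

Request:
{"fn": "carry_out", "kwargs": {"series": [[-0.02,-0.08,0,0,0,0],[-0.04,-0.16,0,0,0,0],[-0.04,-0.2,0,0,0,0],[-0.04,-0.2,0,0,0,0],[-0.04,-0.2,0,0,0,0]]}}

```text
time_s: 45.95
tcp_pos: [506.8, -22.2, 216.7]
tcp_rot: [0.731, 0.682, 0.001, 0.001]
contact_force: [-0.1, 1.4, 0.2]
gripper_width: 25.9
```

```bash
python3 - <<'E'
from h import *
np.set_printoptions(precision=3,suppress=True)
s,w,C=snap("wrist"); print(s["time_s"],s["tcp_pos"],s["contact_force"])
_,a,_=snap("scene"); _,b,_=snap("side")
cv2.imwrite("pics/f.png",np.vstack([np.hstack([a[150:450,160:560],b[150:450,200:600]]),np.hstack([cv2.resize(w,(400,300)),cv2.resize(b[310:385,330:430],(400,300))])]))
m=(b.max(2)<45).astype(np.uint8)*255
E
```

```text
45.95 [506.76  -22.246 216.699] [-0.105  1.374  0.166]
```

View pics/f.png

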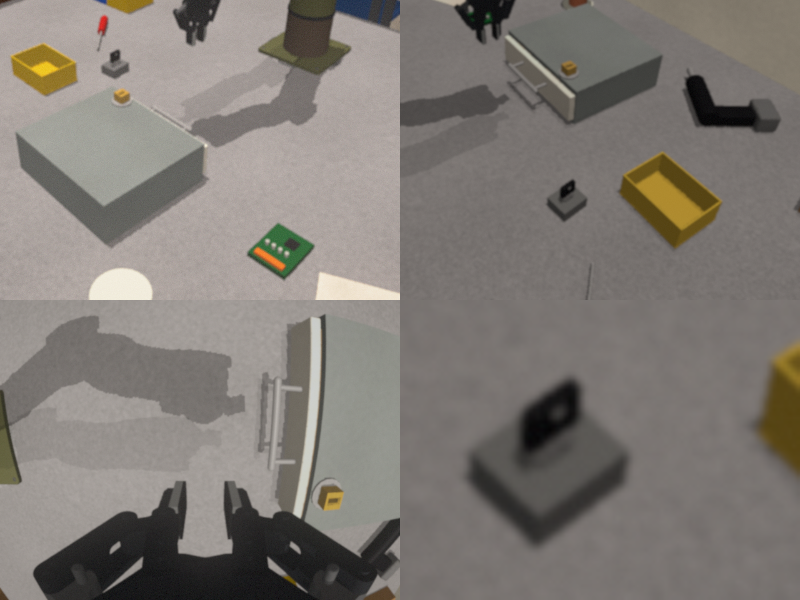

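The drawer is shut and stopped the last push. The key stands upright in its stand, and the bystanders have not moved. Handing in.

```bash
python3 -c "
from h import *
print(workorder.close_job())"
```

```text
the job is handed in; nothing more can be done
None
```

The job is done and handed in at about 46 s of the 210 s allowed; the hand-in gives no verdict.

- **Key and lock:** The key went fully in, with the shoulder touching at the expected height. I turned it clockwise until the torque rose to about 0.7 N m, where the barrel had turned about 81° by camera. I then turned it home against the lower stop and drew it out. It is back in its stand at the height where I first gripped it, with about 11 N of contact when it seated.
- **Drawer and modules:** The drawer came out 140 mm and stopped. Only two modules were on the bench, and both went in side by side, flat on the drawer floor. Pictures before closing showed them in place and none left outside.
- **Last checks:** The handle returned to its starting position and took an extra push (about 9 N) without moving. The last pictures show the drawer shut and the key upright. The boards and bin had not visibly moved. The screwdriver was only partly in view.

No check failed. The wrist camera put the key up to about 4 mm along its width from the gripper's centre and about 1.5 mm across, so I aligned it to the lock by its offset from the slot in the same image. I first meant to push the drawer shut from in front of the handle, but wrist joint 6 came near its limit, so I gripped the handle bar again instead.

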